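Load the battery tray and cam it shut

ROBOT

A 7-joint arm with a two-finger parallel gripper is mounted at the origin on the work surface. World frame = base frame: x ahead of the robot, y to its left, z up, the work surface at z = 0. Lengths are in mm, angles in rad, forces in N, time in s.
With the tool pointing down it reaches from about 350 to 900 mm from the base axis. Payload 19.9 kg.
Tool frame: the origin (TCP) lies on the centre line of the jaws, within the pads' length; the fingertips stand 19 mm ahead of it and the grasp point (between the pads) is the TCP; z points along the fingers, y is the line along which they close (so a half turn about z gives the same grasp; the last joint's range is limited). The gripper opens to 94 mm and grips with 3 to 60 N. Pads are 16 mm wide; open, the fingers measure 119 mm over their backs; the gripper's body (75 mm by 177 mm) begins 78 mm behind the grasp point.
Start: joints at [1.141, 0.417, -0.01, 1.614, 0.005, 1.111, -0.053], TCP at [236.917, -578.335, 224.425] pointing down, gripper open.
Joint ranges: [-2.81, 2.81], [-0.39, 2.02], [-1.27, 1.25], [0.06, 2.57], [-1.19, 4.33], [0.19, 2], [-2.82, 2.82]. Speed limits (rad/s): [1.89, 1.89, 2.39, 2.39, 3.01, 3.01, 3.01].

INTERFACE

Orientations are given as a rotation vector (axis times angle).
In Python, from cell import env, cams, ticket, finder gives the robot as it stands.
- The arm moves only by the tool carry_out, never from a script. Its argument "steps" is a list of rows, each a list of 3 entries, a list of its own where there are three numbers: the shift along the tool's x, y, z normalised to -1 to 1, where 1 is 15 cm, then the turn, a rotation vector about the tool's x, y, z normalised to -1 to 1, where 1 is pi/2 rad, then the opening, from 0 (shut) to 1 (fully open). A call has 1 to 12 rows; each row is the pose to reach, as a shift and turn from the pose commanded when the call began, along the tool's axes at that moment; what a row does not reach only later rows make up. A row lasts 1/8 s, in which the tool goes at most 62.5 mm and 10.7 degrees, less where a joint would pass 70% of its speed; a pose out of reach is approached as far as the arm can. A call with a number of a shift or a turn outside -1 to 1 is refused whole. A call with a gripper value outside its range is refused whole. The fingers move at their own pace and stop on an object; "squeeze" is the grip in N (left out, the last holds). Time passes only in rows, so rows that repeat a pose let the fingers close. It gives the time, the measured TCP pose, the force, the opening and the grip force at its end, in the units of the state.
- env.state(): the state, without advancing time (a new reading comes with each control period).
- cams.snapshot(name): name is "scene" or "top" or "wrist"; returns the picture (384x512x3 uint8, red, green, blue); there is no depth.
- cams.camera_params(name): a dict with "fx", "fy", "cx", "cy" (pixels), "R" (3x3) and "t" (3): a world point X has camera coordinates R X + t; the wrist camera has in their place "hand_eye" (4x4, takes a point from camera to tool coordinates, whose origin is the TCP and whose axes are the flange's). Camera axes: x right, y down, z forward; pixel columns grow to the right and rows downward; lengths in mm; the calibration is good to about 2 mm. The wrist camera is an equidistant fisheye: a pixel r from the principal point sees the ray r / f radians off the axis. A picture is of the moment at which its call begins: read the wrist's pose just before it. camera_params takes no time and is no camera call.
- ticket.hand_in(): hands the job in; it is judged then, once.
Trained networks look in the newest picture that a camera, given by its name, has taken for a name from the list of things; names that differ only in an ending like _2 or _b are one class to them, and where a whole thing is asked for, a point or a joint stands for the part that bears it (a point fixed in the world has none). Each returns a list of dicts, best first, with "confidence" (0 to 1); they miss things now and then, are a little off and sometimes report something else, mostly with a low value. They report only what shows in the picture. A call takes as long as a camera call.
- finder.look_for(camera, label): "location" ([x, y, z] in mm, in world coordinates, good to about 4 mm: the middle of the surface that is visible of it).
- finder.mark_of(camera, label): "location" ([x, y, z] in mm, in world coordinates, good to about 4 mm: a listed point, or the origin of a listed thing).
The state is a dict: "clock": time; "qpos": joint angles; "dq": joint speeds; "joint_efforts": joint torques, N m; "tool_pos": TCP position; "orientation": TCP orientation; "ft_force": force on the tool from outside, world axes, zero at the start; "wrist_torque": the same for the moment, N m; "grip_width": finger opening in mm; "finger_force": force on a finger pad.
Only numpy, scipy, OpenCV 4.12 (cv2) and the standard library are available. Lean on these libraries where they do the work, as an engineer would, in place of code of your own. Each camera call takes 0.05 s, during which the arm holds its last target. There are 200 camera calls.

TASK

Open the rack's quarter-turn cam latch and pull the tray out by its handle, then put every battery pack that lies on the bench flat down into a tray pocket of its own. Then push the tray back in and turn the cam latch to its locked stop, so that it draws the tray fully home with the packs in it, and leave the other things on the bench where they are.

Things in the scene. Friction and masses are not known exactly. Their poses are not given: they have to be found in the camera images.
- rack: Low open aluminium rack fixed on the bench, 190 deep x 292 wide x 80 mm high. Origin on the bench, below the middle pocket's centre when the tray is home; x points to its back (away from the robot), y to its left. A flange on its back plate (76 to 80 mm above the bench) covers the rear 19 mm of the packs when the tray is home: load with the tray out 40 mm or more. Side plates 42 mm high.
- tray (a joint): Sliding tray of the rack, in m: 0 = fully home, grows as it is pulled out along the rack's -x, end stop at 0.09. About 1.6 N friction, damped; it stays where left, except that a sprung buffer pushes it back out to about 0.010 (3 to 8 N) when it is nearer home than that and not held by the cam latch.
- tray_handle (a point): Middle of the tray's pull handle, moving with it: a level round bar 11 mm thick, 110 mm long along the rack's y, its axis 75 mm above the bench, 35 mm in front of the tray's front edge and 30 mm higher than the tray's top. Can be pinched from above, closing along the rack's x.
- cam (a joint): Quarter-turn cam latch at the rack's left front corner (yellow bar grip over a spiral hook). 0 rad = open, bar along rack x; grows clockwise seen from above to the stop at 1.5 = locked, bar along rack y. Starts locked, stays where left. With the tray 13 mm out or less, turning 0 to 1.5 hooks a pin and draws the tray home (about 0.2 N m); with the tray farther out it catches nothing and blocks it.
- cam_grip (a point): On the latch's vertical axis, in the bar grip 111 mm above the bench: the bar is 66 long, 14 wide and 36 mm high, from 18 mm below this point to 18 mm above it; below the bar is a round hub 22 mm across. Its x axis lies along the bar.
- pocket0 (a point): Centre of the floor of the tray's right (the rack -y side) pocket; moves with the tray, axes as the rack's. The pocket is 113 mm long (x) x 67 mm wide (y) x 15 mm deep, with sharp edges; its floor is 30 mm and the tray's top 45 mm above the bench. Pockets are 92 mm apart.
- pocket1 (a point): Centre of the floor of the tray's middle pocket; moves with the tray, axes as the rack's. The pocket is 113 mm long (x) x 67 mm wide (y) x 15 mm deep, with sharp edges; its floor is 30 mm and the tray's top 45 mm above the bench. Pockets are 92 mm apart.
- pocket2 (a point): Centre of the floor of the tray's left (the rack +y side) pocket; moves with the tray, axes as the rack's. The pocket is 113 mm long (x) x 67 mm wide (y) x 15 mm deep, with sharp edges; its floor is 30 mm and the tray's top 45 mm above the bench. Pockets are 92 mm apart.
- pack0: Battery pack lying on the bench (may be absent; all packs are alike): grey plastic block 110 (its x) x 64 (its y) x 40 mm high, with a black rail 50 (x) x 36 (y) x 25 mm high in the middle of its top, 65 mm high in all; the same either way round. Origin at the centre of its underside. About 0.45 kg. To be gripped by the rail across its y. It fits any pocket with 1.5 mm to spare on each side, long side along the rack's x.
- pack1: Battery pack lying on the bench (may be absent; all packs are alike): grey plastic block 110 (its x) x 64 (its y) x 40 mm high, with a black rail 50 (x) x 36 (y) x 25 mm high in the middle of its top, 65 mm high in all; the same either way round. Origin at the centre of its underside. About 0.45 kg. To be gripped by the rail across its y. It fits any pocket with 1.5 mm to spare on each side, long side along the rack's x.
- pack2: Battery pack lying on the bench (may be absent; all packs are alike): grey plastic block 110 (its x) x 64 (its y) x 40 mm high, with a black rail 50 (x) x 36 (y) x 25 mm high in the middle of its top, 65 mm high in all; the same either way round. Origin at the centre of its underside. About 0.45 kg. To be gripped by the rail across its y. It fits any pocket with 1.5 mm to spare on each side, long side along the rack's x.
- jar: Jar with a steel lid, 64 mm across, 85 mm high, a bystander; origin at the centre of its underside.
- tape: Black tape measure, 70 x 36 x 66 mm high, a bystander; origin at the centre of its underside.
- wrench: Steel wrench lying on the bench, about 200 mm long, a bystander; origin at its underside.

How it is judged (in metres and radians):
On the way, in this order (a step that is already met when the one before it is completed fails the run):
1. the cam latch is opened and the tray is drawn out at least 40 mm (value of joint tray above 0.04 m and value of joint cam below 0.4 rad), for 0.2 s.
2. every pack present lies flat in a pocket while the tray is still out (((horizontal distance between pack0 and pocket0 below 0.008 m and z of pack0 in the frame of pocket0 below 0.005 m) or (horizontal distance between pack0 and pocket1 below 0.008 m and z of pack0 in the frame of pocket1 below 0.005 m) or (horizontal distance between pack0 and pocket2 below 0.008 m and z of pack0 in the frame of pocket2 below 0.005 m)) and angle between each of pack0, pack1, pack2's own z axis and vertical below 0.07 rad and ((horizontal distance between pack1 and pocket0 below 0.008 m and z of pack1 in the frame of pocket0 below 0.005 m) or (horizontal distance between pack1 and pocket1 below 0.008 m and z of pack1 in the frame of pocket1 below 0.005 m) or (horizontal distance between pack1 and pocket2 below 0.008 m and z of pack1 in the frame of pocket2 below 0.005 m)) and ((horizontal distance between pack2 and pocket0 below 0.008 m and z of pack2 in the frame of pocket0 below 0.005 m) or (horizontal distance between pack2 and pocket1 below 0.008 m and z of pack2 in the frame of pocket1 below 0.005 m) or (horizontal distance between pack2 and pocket2 below 0.008 m and z of pack2 in the frame of pocket2 below 0.005 m)) and value of joint tray above 0.03 m), for 0.2 s.
3. the tray is pushed in and the cam turned to lock, drawing it home (value of joint tray below 0.004 m and value of joint cam above 1.25 rad), for 0.2 s.
At the end, for the whole second after the job is handed in: Every pack present lies at rest and flat (tilt under 0.07 rad) in a pocket, its underside within 5 mm of the pocket floor and its centre within 8 mm of the pocket's; the tray is within 4 mm of home; the cam is turned past 1.25 rad (all of step 3 and ((horizontal distance between pack0 and pocket0 below 0.008 m and z of pack0 in the frame of pocket0 below 0.005 m) or (horizontal distance between pack0 and pocket1 below 0.008 m and z of pack0 in the frame of pocket1 below 0.005 m) or (horizontal distance between pack0 and pocket2 below 0.008 m and z of pack0 in the frame of pocket2 below 0.005 m)) and angle between each of pack0, pack1, pack2's own z axis and vertical below 0.07 rad and ((horizontal distance between pack1 and pocket0 below 0.008 m and z of pack1 in the frame of pocket0 below 0.005 m) or (horizontal distance between pack1 and pocket1 below 0.008 m and z of pack1 in the frame of pocket1 below 0.005 m) or (horizontal distance between pack1 and pocket2 below 0.008 m and z of pack1 in the frame of pocket2 below 0.005 m)) and ((horizontal distance between pack2 and pocket0 below 0.008 m and z of pack2 in the frame of pocket0 below 0.005 m) or (horizontal distance between pack2 and pocket1 below 0.008 m and z of pack2 in the frame of pocket1 below 0.005 m) or (horizontal distance between pack2 and pocket2 below 0.008 m and z of pack2 in the frame of pocket2 below 0.005 m)) and linear speed of each of pack0, pack1, pack2 below 0.02 m/s); the robot touches nothing.
It fails at once if the jar is moved more than 40 mm (distance of jar from where it was at the start of the episode above 0.04 m).
It fails at once if the tape is moved more than 40 mm (distance of tape from where it was at the start of the episode above 0.04 m).
It fails at once if the wrench is moved more than 40 mm (distance of wrench from where it was at the start of the episode above 0.04 m).
Of pack0, pack1, pack2 only 2 to 3 are there at a start; the rules pass over those that are not, and their reading is None.
At some moment in a run one of pack0, pack1, pack2 may be knocked a few centimetres aside while the robot is not near it.
Once in a run the grip may slacken for a moment while it holds something.
It also fails if it takes over 208 s, if anything falls off the work surface, if the arm or the gripper's body presses on something with over 40 N, if the wrist force passes 120 N, or if a joint passes its speed limit or range.

## Working session

There is one attempt and no reset: what is moved stays moved. The work goes in short steps, Python scripts to look and compute and a tool call to move; the robot and the scene stay as the last step left them, time stands still between calls to the robot, and variables do not carry over. Pictures are saved under pics/ and viewed, at most 14 in all, crops included, and the job is handed in when it is done.

Besides the shell and the picture viewer there is one more tool, called after ">>>" as name(argument=value, ...), one argument or row to a line, values as JSON. carry_out: Moves the arm, as the interface text tells. Its arguments: {"type":"object","properties":{"steps":{"type":"array","items":{"type":"array"}},"squeeze":{"type":"number"}},"required":["steps"]}

```bash
mkdir -p pics; ls; cat > h.py <<'E'
import numpy as np, cv2
from scipy.spatial.transform import Rotation as R
from cell import env, cams, ticket, finder
def save(n,f):
    im=cams.snapshot(n); cv2.imwrite('pics/'+f,im[:,:,::-1]); return im
def st():
    s=env.state(); print('t',round(s['clock'],2),'p',np.round(s['tool_pos'],1),'rv',np.round(s['orientation'],3),'F',np.round(s['ft_force'],1),'w',round(s['grip_width'],1),'ff',np.round(s['finger_force'],1)); return s
def mk(c,l):
    for fn in ('mark_of',):
        for d in getattr(finder,fn)(c,l): print(c,l,np.round(d['location'],1),round(d['confidence'],2))
E
python3 - <<'E'
from h import *
s=st(); print(R.from_rotvec(s['orientation']).as_matrix().round(3))
a=save('scene','s0.png');b=save('top','t0.png');w=save('wrist','w0.png')
for c in ('scene','top'):
    for l in ['tray_handle','cam_grip','pocket0','pocket1','pocket2','pack0','jar','tape','wrench','rack']: mk(c,l)
    p=cams.camera_params(c);print(c,{k:np.round(v,3).tolist() for k,v in p.items()})
print(cams.camera_params('wrist'))
st()
cv2.imwrite('pics/st0.png',cv2.resize(np.vstack([a,b]),None,fx=.78,fy=.78)[:,:,::-1])
E
```

```text
pics
t 0.0 p [ 236.8 -578.   223.8] rv [-3.081 -0.607  0.   ] F [ 0.4  0.3 -0. ] w 94.0 ff 0.0
[[ 0.925  0.379 -0.001]
 [ 0.379 -0.925  0.001]
 [-0.    -0.001 -1.   ]]
scene tray_handle [625.  -42.6 116.5] 0.71
scene tray_handle [ 530.6 -211.5   75.9] 0.59
scene cam_grip [626.2 -44.5 116.8] 0.48
scene pocket0 [ 622.5 -319.5   29. ] 0.79
scene pocket0 [ 639.4 -229.2   32.6] 0.77
scene pocket0 [ 651.7 -138.6   31.9] 0.73
scene pocket1 [ 622.5 -319.5   29. ] 0.79
scene pocket1 [ 639.4 -229.2   32.6] 0.77
scene pocket1 [ 651.7 -138.6   31.9] 0.73
scene pocket2 [ 622.5 -319.5   29. ] 0.79
scene pocket2 [ 639.4 -229.2   32.6] 0.77
scene pocket2 [ 651.7 -138.6   31.9] 0.73
scene pack0 [389.2 248.    7.8] 0.88
scene pack0 [475.7 422.7  -2.8] 0.79
scene pack0 [562.2 246.2  -3.1] 0.6
scene jar [781.4 138.7  -2.4] 0.66
scene tape [6.98e+02 3.88e+02 5.00e-01] 0.96
scene wrench [ 357.4 -452.7   -0.6] 0.69
scene rack [ 641.9 -231.1   -2.5] 0.92
scene rack [ 637.3 -230.9   32.5] 0.72
scene {'fx': 391.915, 'fy': 391.915, 'cx': 253.563, 'cy': 188.173, 'R': [[-0.812, 0.584, 0.018], [0.412, 0.594, -0.6
[... 858 characters left out ...]
 396.071, 'cx': 256.441, 'cy': 182.292, 'R': [[0.008, -1.0, 0.005], [-0.983, -0.009, -0.185], [0.185, -0.003, -0.983]], 't': [-23.427, 577.0, 1262.929]}
{'fx': 297.3186396354542, 'fy': 297.3186396354542, 'cx': 254.92899265047666, 'cy': 193.54689418662906, 'hand_eye': array([[-8.91287437e-04, -9.59458573e-01, -2.81848279e-01,
         8.21546590e+01],
       [ 9.99999560e-01, -7.73154430e-04, -5.30347037e-04,
         2.37640050e-01],
       [ 2.90933767e-04, -2.81848628e-01,  9.59458840e-01,
        -1.60683969e+02],
       [ 0.00000000e+00,  0.00000000e+00,  0.00000000e+00,
         1.00000000e+00]])}
t 1.15 p [ 236.9 -578.3  224.4] rv [-3.082 -0.607  0.   ] F [-0.5 -0.9  0.3] w 93.9 ff 0.0
```

View pics/st0.png

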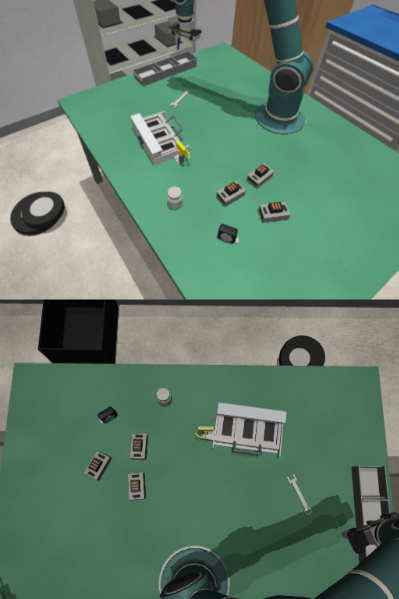

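>>> carry_out(
  steps=[
    [[0.825, -0.378, -0.127], [0, 0, 0], 1],
    [[0.825, -0.378, -0.127], [0, 0, 0], 1],
    [[0.825, -0.378, -0.127], [0, 0, 0], 1],
    [[0.825, -0.378, -0.127], [0, 0, 0], 1],
  ],
)

```text
clock: 1.65
tool_pos: [330.3, -478.8, 243.7]
orientation: [3.082, 0.609, 0.0]
ft_force: [-0.4, -0.2, 0.2]
grip_width: 93.9
finger_force: 0.0
```

>>> carry_out(
  steps=[
    [[0.825, -0.378, -0.127], [0, 0, 0], 1],
    [[0.825, -0.378, -0.127], [0, 0, 0], 1],
    [[0.825, -0.378, -0.127], [0, 0, 0], 1],
    [[0.825, -0.378, -0.127], [0, 0, 0], 1],
  ],
)

```text
clock: 2.15
tool_pos: [422.3, -380.6, 262.3]
orientation: [-3.083, -0.606, 0.001]
ft_force: [-0.6, -0.2, -0.2]
grip_width: 94.0
finger_force: 0.0
```

>>> carry_out(
  steps=[
    [[0.825, -0.378, -0.127], [0, 0, 0], 1],
    [[0.825, -0.378, -0.127], [0, 0, 0], 1],
    [[0.825, -0.378, -0.127], [0, 0, 0], 1],
    [[0.825, -0.378, -0.127], [0, 0, 0], 1],
  ],
)

```text
clock: 2.65
tool_pos: [515.1, -281.9, 281.0]
orientation: [-3.083, -0.605, 0.001]
ft_force: [0.6, -0.8, 0.4]
grip_width: 94.1
finger_force: 0.0
```

>>> carry_out(
  steps=[
    [[0.825, -0.378, -0.127], [0, 0, -0.67], 1],
    [[0.825, -0.378, -0.127], [0, 0, -0.67], 1],
    [[0.825, -0.378, -0.127], [0, 0, -0.67], 1],
    [[0.825, -0.378, -0.127], [0, 0, -0.67], 1],
    [[0.825, -0.378, -0.127], [0, 0, -0.67], 1],
    [[0.825, -0.378, -0.127], [0, 0, -0.67], 1],
    [[0.825, -0.378, -0.127], [0, 0, -0.67], 1],
    [[0.825, -0.378, -0.127], [0, 0, -0.67], 1],
  ],
)

```text
clock: 3.65
tool_pos: [608.4, -182.5, 300.3]
orientation: [-2.365, -2.067, 0.001]
ft_force: [1.0, -0.4, -0.2]
grip_width: 94.1
finger_force: 0.0
```

```bash
cat >> h.py <<'E'
def wrist(f):
    """snapshot + pose + projector/ray functions for the wrist camera"""
    s=env.state(); im=save('wrist',f); return im,s
def wcam(s):
    p=cams.camera_params('wrist'); T=np.eye(4); T[:3,:3]=R.from_rotvec(s['orientation']).as_matrix(); T[:3,3]=s['tool_pos']
    return T@p['hand_eye'],p
def proj(s,X):
    M,p=wcam(s); c=(np.linalg.inv(M)@np.r_[X,1])[:3]; r=np.hypot(c[0],c[1]); th=np.arctan2(r,c[2])
    return np.array([p['cx']+p['fx']*th*c[0]/r,p['cy']+p['fy']*th*c[1]/r])
def ray(s,u,v,z):
    M,p=wcam(s); d=np.array([(u-p['cx'])/p['fx'],(v-p['cy'])/p['fy']]); th=np.hypot(*d)
    r=M[:3,:3]@np.r_[d/th*np.sin(th),np.cos(th)]; o=M[:3,3]; return o+r*(z-o[2])/r[2]
E
python3 - <<'E'
from h import *
s=st(); print(np.round(s['qpos'],2))
im,s=wrist('w1.png')
for l in ['tray_handle','cam_grip','pocket0','rack']: mk('wrist',l)
E
```

```text
t 3.65 p [ 608.4 -182.5  300.3] rv [-2.365e+00 -2.067e+00  1.000e-03] F [ 1.  -0.4 -0.2] w 94.1 ff 0.0
[ 0.55  0.41 -0.42  1.48  0.17  1.29 -0.02]
wrist tray_handle [ 531.1 -220.4   79.8] 0.98
wrist tray_handle [ 6.368e+02 -2.296e+02 -3.000e-01] 0.21
wrist cam_grip [624.8 -42.4 111.6] 0.6
wrist pocket0 [ 657.2 -140.7   32.4] 0.81
wrist pocket0 [ 643.6 -230.8   27.5] 0.65
wrist pocket0 [ 626.4 -323.5   30.8] 0.61
wrist pocket0 [ 530.2 -220.8   80.4] 0.42
wrist rack [ 640.8 -232.4   -2.2] 0.61
```

View pics/w1.png

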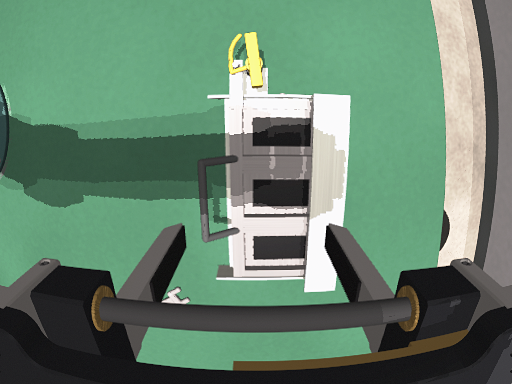

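The wrist view shows the yellow bar from about (251,34) to (257,86), and the handle bar from (203,163) to (206,240). The pocket row is at u≈280.

```bash
python3 - <<'E'
from h import *
s=env.state()
for u,v,z in [(251,35,129),(257,86,129),(254,60,129),(203,163,75),(206,240,75),(313,96,80),(350,96,80),(305,290,80),(335,290,80)]: print(u,v,ray(s,u,v,z).round(1))
im=cv2.imread('pics/w1.png')
h=cv2.cvtColor(im,cv2.COLOR_BGR2HSV); m=cv2.inRange(h,(22,150,120),(35,255,255)); m=cv2.morphologyEx(m,cv2.MORPH_OPEN,np.ones((5,5)))
c=max(cv2.findContours(m,0,2)[0],key=cv2.contourArea); print(cv2.minAreaRect(c))
big=cv2.resize(im[20:110,200:300],None,fx=6,fy=6,interpolation=cv2.INTER_CUBIC); cv2.imwrite('pics/c1.png',big)
E
```

```text
251 35 [626.2 -15.6 129. ]
257 86 [625.1 -74.7 129. ]
254 60 [625.7 -45.  129. ]
203 163 [ 541.6 -160.8   75. ]
206 240 [ 525.4 -272.    75. ]
313 96 [695.3 -91.5  80. ]
350 96 [745.  -95.3  80. ]
305 290 [ 661.5 -375.5   80. ]
335 290 [ 709.6 -384.6   80. ]Traceback (most recent call last):
  File "<stdin>", line 6, in <module>
ValueError: max() iterable argument is empty
```

>>> carry_out(
  steps=[
    [[0.923, -0.013, 0.6], [0, 0, -0.04], 1],
    [[0.923, -0.013, 0.6], [0, 0, -0.04], 1],
    [[0.923, -0.013, 0.6], [0, 0, -0.04], 1],
    [[0.923, -0.013, 0.6], [0, 0, -0.04], 1],
    [[0.923, -0.013, 0.6], [0, 0, -0.04], 1],
    [[0.923, -0.013, 0.6], [0, 0, -0.04], 1],
  ],
)

```text
clock: 4.65
tool_pos: [625.2, -44.6, 211.3]
orientation: [2.295, 2.143, 0.001]
ft_force: [-0.2, -0.4, -0.6]
grip_width: 94.3
finger_force: 0.0
```

```bash
python3 - <<'E'
from h import *
im,s=wrist('w2.png'); st()
mk('wrist','cam_grip')
cv2.imwrite('pics/w2b.png',cv2.resize(im[80:384,130:400],None,fx=1.7,fy=1.7)[:,:,::-1])
E
```

```text
t 4.7 p [625.2 -44.5 211.2] rv [2.296 2.144 0.   ] F [-0.4 -0.6  0.1] w 93.7 ff 0.0
wrist cam_grip [626.4 -39.7 110.5] 0.91
```

View pics/w2b.png

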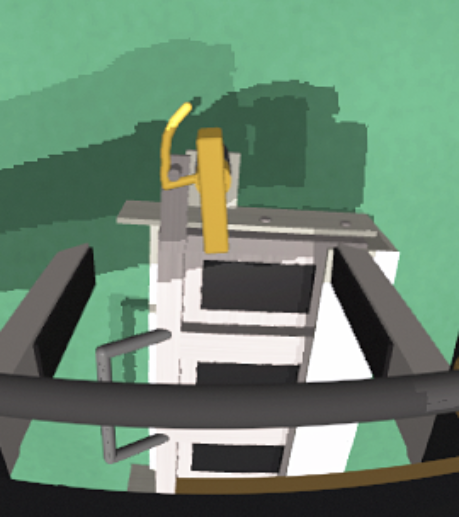

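The yellow bar's top face spans about (253.5,160) to (256.5,227) in full-picture pixels; I'll check where that puts the axis.

```bash
python3 - <<'E'
from h import *
s=env.state()
for v in (155,160,190,222,228):print(v,ray(s,255,v,129).round(1))
print(proj(s,[625,-44,129]),proj(s,[625,-11,129]),proj(s,[625,-77,129]),proj(s,[625,-11,93]),proj(s,[530,-216,75]))
E
```

```text
155 [ 6.281e+02 -5.000e-01  1.290e+02]
160 [627.8  -4.7 129. ]
190 [626.  -30.4 129. ]
222 [624.  -59.5 129. ]
228 [623.6 -65.2 129. ]
[254.93260413 205.27298139] [252.19392848 167.71736436] [257.4655227  239.89612428] [252.52688412 160.25593332] [191.39157517 320.64418398]
```

```bash
python3 - <<'E'
from h import *
for f in ('w1','w2'):
    im=cv2.imread(f'pics/{f}.png'); h=cv2.cvtColor(im,cv2.COLOR_BGR2HSV); m=cv2.inRange(h,(15,120,100),(35,255,255)); m[260:]=0
    m=cv2.morphologyEx(m,cv2.MORPH_OPEN,np.ones((5,5)))
    c=max(cv2.findContours(m,0,2)[0],key=cv2.contourArea); print(f,cv2.minAreaRect(c),cv2.boundingRect(c))
    x,y,w,hh=cv2.boundingRect(c)
    for v in range(y-6,y+hh+4,3): print(v,im[v,x+w//2].tolist(), end=' ')
    print()
E
```

```text
Traceback (most recent call last):
ValueError: max() iterable argument is empty
```

```bash
python3 - <<'E'
from h import *
for f in ('w1','w2'):
    im=cv2.imread(f'pics/{f}.png'); h=cv2.cvtColor(im,cv2.COLOR_BGR2HSV); m=cv2.inRange(h,(15,120,100),(35,255,255)); m[260:]=0
    m=cv2.morphologyEx(m,cv2.MORPH_OPEN,np.ones((7,7),np.uint8))
    c=max(cv2.findContours(m,0,2)[0],key=cv2.contourArea); print(f,cv2.minAreaRect(c),cv2.boundingRect(c))
    x,y,w,hh=cv2.boundingRect(c)
    for v in range(y-8,y+hh+6,2): print(v,im[v,x+w//2].tolist(), end=' ')
    print()
s=env.state()
for v in (160,228): print(ray(s,255,v,129).round(1))
s['tool_pos']=[608.4,-182.5,300.3];s['orientation']=[-2.365,-2.067,.001]
for v in (33,39,86): print(ray(s,254,v,129).round(1))
E
```

```text
Traceback (most recent call last):
ValueError: max() iterable argument is empty
```

```bash
python3 - <<'E'
from h import *
im=cv2.imread('pics/w2.png'); print(im.shape, im[150:236:3,255].tolist())
h=cv2.cvtColor(im,cv2.COLOR_BGR2HSV); print(h[190,255])
im=cv2.imread('pics/w1.png'); print(im[26:100:3,254].tolist())
s=env.state(); s=dict(s,tool_pos=[608.4,-182.5,300.3],orientation=[-2.365,-2.067,.001])
for v in (33,39,86): print(ray(s,254,v,129).round(1))
E
```

```text
(384, 512, 3) [[72, 93, 58], [70, 90, 55], [43, 111, 138], [44, 112, 138], [72, 174, 214], [75, 179, 219], [74, 178, 219], [73, 178, 219], [73, 177, 219], [73, 178, 218], [74, 178, 218], [73, 178, 218], [73, 177, 218], [73, 176, 218], [73, 177, 218], [73, 177, 218], [72, 177, 217], [71, 176, 216], [72, 177, 216], [73, 176, 217], [72, 176, 217], [71, 175, 215], [71, 176, 215], [71, 175, 215], [71, 175, 216], [71, 175, 216], [71, 162, 198], [166, 169, 178], [32, 32, 32]]
[ 21 170 218]
[[127, 166, 103], [126, 165, 103], [114, 255, 255], [141, 251, 251], [141, 250, 250], [143, 250, 250], [142, 250, 250], [143, 250, 250], [144, 250, 250], [144, 250, 250], [144, 250, 250], [146, 250, 250], [146, 250, 250], [148, 250, 250], [147, 250, 250], [148, 250, 250], [149, 250, 250], [150, 250, 250], [151, 250, 250], [153, 250, 251], [22, 76, 99], [255, 255, 255], [251, 250, 250], [253, 252, 252], [237, 235, 236]]
[629.7 -15.4 129. ]
[628.8 -22.5 129. ]
[621.5 -75.9 129. ]
```

>>> carry_out(
  steps=[
    [[0.027, 0, 0.3], [0, 0, 0], 1],
    [[0.027, 0, 0.653], [0, 0, 0], 1],
    [[0.027, 0, 0.653], [0, 0, 0], 1],
    [[0.027, 0, 0.653], [0, 0, 0], 1],
    [[0.027, 0, 0.653], [0, 0, 0], 0],
    [[0.027, 0, 0.653], [0, 0, 0], 0],
    [[0.027, 0, 0.653], [0, 0, 0], 0],
    [[0.027, 0, 0.653], [0, 0, 0], 0],
    [[0.027, 0, 0.653], [0, 0, 0], 0],
    [[0.027, 0, 0.653], [0, 0, 0], 0],
  ],
  squeeze=30,
)

```text
clock: 6.0
tool_pos: [625.2, -39.2, 112.7]
orientation: [-2.294, -2.146, 0.0]
ft_force: [0.6, -0.5, -0.8]
grip_width: 37.8
finger_force: 0.0
```

>>> carry_out(
  steps=[
    [[0, 0, 0], [0, 0, 0], 0],
    [[0, 0, 0], [0, 0, 0], 0],
    [[0, 0, 0], [0, 0, 0], 0],
    [[0, 0, 0], [0, 0, 0], 0],
  ],
)

```text
clock: 6.5
tool_pos: [625.5, -39.2, 112.7]
orientation: [2.294, 2.146, 0.001]
ft_force: [4.6, 0.2, -3.4]
grip_width: 13.8
finger_force: 29.6
```

Gripped at 14 mm, the bar's width. Turn open, anticlockwise by 1.5 rad.

>>> carry_out(
  steps=[
    [[0, 0, 0], [0, 0, -0.25], 0],
    [[0, 0, 0], [0, 0, -0.25], 0],
    [[0, 0, 0], [0, 0, -0.25], 0],
    [[0, 0, 0], [0, 0, -0.25], 0],
  ],
)

```text
clock: 7.0
tool_pos: [624.9, -39.5, 112.7]
orientation: [-1.836, -2.549, 0.001]
ft_force: [-2.7, -1.0, 2.2]
grip_width: 14.0
finger_force: 29.8
```

>>> carry_out(
  steps=[
    [[0, 0, 0], [0, 0, -0.4], 0],
    [[0, 0, 0], [0, 0, -0.4], 0],
    [[0, 0, 0], [0, 0, -0.4], 0],
    [[0, 0, 0], [0, 0, -0.4], 0],
    [[0, 0, 0], [0, 0, -0.4], 0],
  ],
)

```text
clock: 7.62
tool_pos: [624.3, -40.1, 112.6]
orientation: [-0.957, -2.99, 0.003]
ft_force: [-8.3, -4.5, 8.1]
grip_width: 13.9
finger_force: 29.8
```

>>> carry_out(
  steps=[
    [[0, 0, 0], [0, 0, -0.3], 0],
    [[0, 0, 0], [0, 0, -0.3], 0],
    [[0, 0, 0], [0, 0, -0.3], 0],
    [[0, 0, 0], [0, 0, -0.3], 0],
    [[0, 0, 0], [0, 0, -0.3], 0],
  ],
)

```text
clock: 8.25
tool_pos: [624.1, -40.8, 112.6]
orientation: [-0.235, -3.13, 0.004]
ft_force: [-11.1, -9.0, 10.3]
grip_width: 13.7
finger_force: 29.8
```

>>> carry_out(
  steps=[
    [[0, 0, 0], [0, 0, 0], 0.6],
    [[0, 0, 0], [0, 0, 0], 0.6],
    [[0, 0, 0], [0, 0, 0], 0.6],
    [[0, 0, 0], [0, 0, 0], 0.6],
    [[0, 0, -0.2], [0, 0, 0], 0.6],
    [[0, 0, -0.45], [0, 0, 0], 0.6],
    [[0, 0, -0.45], [0, 0, 0], 0.6],
  ],
)

```text
clock: 9.12
tool_pos: [626.4, -38.9, 182.7]
orientation: [0.228, 3.129, 0.0]
ft_force: [-0.3, -0.7, 0.1]
grip_width: 56.4
finger_force: 0.0
```

>>> carry_out(
  steps=[
    [[0.43, -0.62, 0], [0, 0, 0], 0.6],
    [[0.43, -0.62, 0], [0, 0, 0], 0.6],
    [[0.43, -0.62, 0], [0, 0, 0], 0.6],
  ],
)

```text
clock: 9.5
tool_pos: [545.7, -125.5, 179.3]
orientation: [-0.236, -3.131, 0.003]
ft_force: [1.2, 0.3, -0.3]
grip_width: 56.6
finger_force: 0.0
```

>>> carry_out(
  steps=[
    [[0, -0.62, 0], [0, 0, 0.99], 0.6],
    [[0, -0.62, 0], [0, 0, 0.99], 0.6],
    [[0, -0.62, 0], [0, 0, 0.99], 0.6],
    [[0, -0.62, 0], [0, 0, 0.99], 0.6],
    [[0, -0.62, 0], [0, 0, 0.99], 0.6],
    [[0, -0.62, 0], [0, 0, 0.99], 0.6],
    [[0, -0.62, 0], [0, 0, 0.99], 0.6],
    [[0, -0.62, 0], [0, 0, 0.99], 0.6],
    [[0, -0.62, 0], [0, 0, 0.99], 0.6],
    [[0, -0.62, 0], [0, 0, 0.99], 0.6],
    [[0, -0.62, 0], [0, 0, 0.99], 0.6],
  ],
)

```text
clock: 10.88
tool_pos: [534.7, -213.5, 179.9]
orientation: [-2.358, -2.075, 0.0]
ft_force: [0.9, -0.5, 0.9]
grip_width: 56.3
finger_force: 0.0
```

```bash
python3 - <<'E'
from h import *
im,s=wrist('w3.png'); st()
mk('wrist','tray_handle'); mk('wrist','cam_grip')
cv2.imwrite('pics/w3b.png',im[:,:,::-1])
print(proj(s,[532.5,-216,75]),proj(s,[623.5,-41.5,129]),proj(s,[623.5,-41.5,111]))
E
```

```text
t 10.93 p [ 534.6 -213.7  179.9] rv [-2.359 -2.074  0.   ] F [0.1 0.7 0.7] w 56.4 ff 0.0
wrist tray_handle [ 522.1 -218.    79.1] 0.55
[253.21402544 200.56835347] [344.46470218 -16.61846028] [338.28873946  -8.44661245]
```

View pics/w3.png

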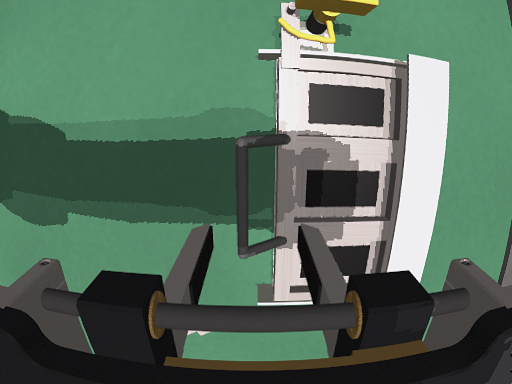

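The handle bar is at u≈242, v 143–250 (the buffer has pushed the tray out about 10 mm), and the cam bar lies along rack x, so it is open.

>>> carry_out(
  steps=[
    [[-0.01, -0.079, 0.35], [0, 0, 0], 0.6],
    [[-0.01, -0.079, 0.7], [0, 0, 0], 0.6],
    [[-0.01, -0.079, 0.7], [0, 0, 0], 0.6],
    [[-0.01, -0.079, 0.7], [0, 0, 0], 0],
    [[-0.01, -0.079, 0.7], [0, 0, 0], 0],
    [[-0.01, -0.079, 0.7], [0, 0, 0], 0],
    [[-0.01, -0.079, 0.7], [0, 0, 0], 0],
    [[-0.01, -0.079, 0.7], [0, 0, 0], 0],
    [[-0.01, -0.079, 0.7], [0, 0, 0], 0],
    [[-0.01, -0.079, 0.7], [0, 0, 0], 0],
    [[-0.01, -0.079, 0.7], [0, 0, 0], 0],
  ],
)

```text
clock: 12.4
tool_pos: [522.5, -214.0, 75.4]
orientation: [-2.361, -2.073, 0.0]
ft_force: [-2.3, 1.0, 5.7]
grip_width: 10.2
finger_force: 30.0
```

>>> carry_out(
  steps=[
    [[0, -0.1, 0], [0, 0, 0], 0],
    [[0, -0.2, 0], [0, 0, 0], 0],
    [[0, -0.3, 0], [0, 0, 0], 0],
    [[0, -0.4, 0], [0, 0, 0], 0],
    [[0, -0.45, 0], [0, 0, 0], 0],
    [[0, -0.5, 0], [0, 0, 0], 0],
    [[0, -0.5, 0], [0, 0, 0], 0],
    [[0, -0.5, 0], [0, 0, 0], 0],
  ],
)

```text
clock: 13.4
tool_pos: [448.0, -204.3, 75.4]
orientation: [-2.36, -2.073, 0.001]
ft_force: [-0.4, -0.0, 7.2]
grip_width: 10.3
finger_force: 30.0
```

>>> carry_out(
  steps=[
    [[0, 0, 0], [0, 0, 0], 0.5],
    [[0, 0, 0], [0, 0, 0], 0.5],
    [[0, 0, 0], [0, 0, 0], 0.5],
    [[0, 0, -0.25], [0, 0, 0], 1],
    [[0, 0, -0.5], [0, 0, 0], 1],
    [[0.18, 0.62, -0.9], [0, 0, 0], 1],
    [[0.18, 0.62, -1], [0, 0, 0], 1],
    [[0.18, 0.62, -1], [0, 0, 0], 1],
    [[0.18, 0.62, -1], [0, 0, 0], 1],
  ],
)

```text
clock: 14.52
tool_pos: [543.2, -189.4, 224.4]
orientation: [-2.36, -2.072, 0.001]
ft_force: [-0.8, 0.7, -0.1]
grip_width: 93.5
finger_force: 0.0
```

```bash
python3 - <<'E'
from h import *
im,s=wrist('w4.png'); s=st(); np.save('s4.npy',np.r_[s['tool_pos'],s['orientation']])
mk('wrist','tray_handle'); mk('wrist','pocket1')
cv2.imwrite('pics/w4b.png',cv2.resize(im[0:290,130:420],None,fx=2.06,fy=2.06,interpolation=cv2.INTER_CUBIC)[:,:,::-1])
E
```

```text
t 14.57 p [ 542.8 -189.6  224.1] rv [-2.360e+00 -2.072e+00  2.000e-03] F [-0.   0.  -0.1] w 94.1 ff 0.0
wrist tray_handle [ 446.3 -206.4   77.2] 0.59
wrist pocket1 [ 557.6 -219.7   28.4] 0.83
wrist pocket1 [ 544.4 -312.4   30.5] 0.8
wrist pocket1 [ 566.2 -128.8   28.8] 0.75
```

View pics/w4b.png

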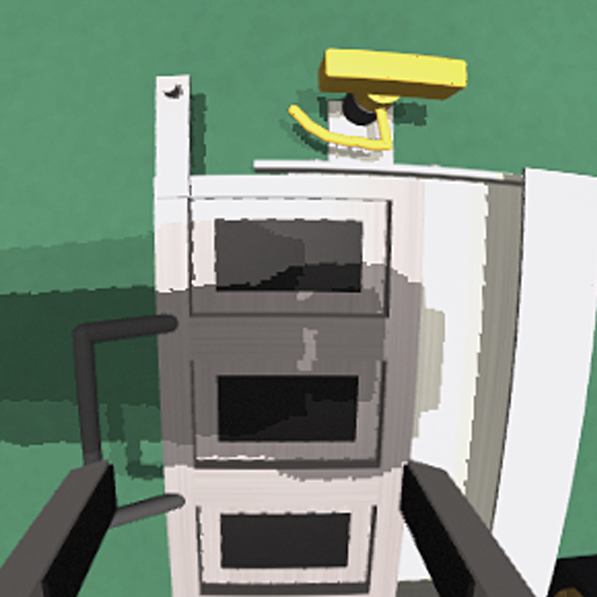

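The crop shows three pockets with dark floor pads; the rim of the left pocket runs from crop (190,197) to (389,317), and the cam bar lies along rack x.

```bash
python3 - <<'E'
from h import *
v=np.load('s4.npy'); s=dict(tool_pos=v[:3],orientation=v[3:])
Z=lambda p,z: ray(s,130+p[0]/2.06,p[1]/2.06,z)
P=[[(215,219),(363,221),(363,291),(215,292)],[(218,376),(358,377),(357,441),(219,441)],[(221,513),(350,514),(348,567),(222,566)]]
C=[]
for p in P:
    q=np.array([Z(a,30) for a in p])[:,:2]; C.append(q.mean(0)); d=q[1]-q[0];e=q[0]-q[3]
    print(q.mean(0).round(1),np.hypot(*d).round(1),np.hypot(*e).round(1),np.arctan2(d[1],d[0]).round(3),np.arctan2(-e[0],e[1]).round(3))
C=np.array(C);print('pitch',np.diff(C,axis=0).round(1),'mean',C.mean(0))
d=C[0]-C[2];print('theta',np.arctan2(-d[0],d[1]))
for n,p in dict(p2=[(190,197),(390,198),(389,317),(192,315)],p0=[(199,503),(376,505),(370,590),(203,587)]).items():
    q=np.array([Z(a,45) for a in p])[:,:2];d=q[1]-q[0];e=q[0]-q[3]
    print(n,q.mean(0).round(1),np.hypot(*d).round(1),np.hypot(*e).round(1),np.arctan2(d[1],d[0]).round(3))
E
```

```text
[ 568.8 -128.5] 85.1 42.5 -0.134 -0.14
[ 557.1 -220.5] 84.2 41.4 -0.136 -0.135
[ 545.  -311.1] 84.0 40.7 -0.145 -0.139
pitch [[-11.7 -92. ]
 [-12.1 -90.6]] mean [ 556.9883509 -220.0544949]
theta -0.12976723767622814
p2 [ 569.1 -128.1] 110.3 66.1 -0.124
p0 [ 546.1 -308.5] 110.0 62.6 -0.149
```

>>> carry_out(
  steps=[
    [[0.905, -0.264, -0.236], [0, 0, 0], 1],
    [[0.905, -0.264, -0.236], [0, 0, 0], 1],
    [[0.905, -0.264, -0.236], [0, 0, 0], 1],
  ],
)

```text
clock: 15.05
tool_pos: [521.3, -46.7, 261.3]
orientation: [2.357, 2.077, 0.0]
ft_force: [-0.0, -0.0, 0.5]
grip_width: 94.0
finger_force: 0.0
```

>>> carry_out(
  steps=[
    [[0.905, -0.264, -0.236], [0, 0, 0], 1],
    [[0.905, -0.264, -0.236], [0, 0, 0], 1],
    [[0.905, -0.264, -0.236], [0, 0, 0], 1],
  ],
)

```text
clock: 15.42
tool_pos: [499.6, 92.6, 296.6]
orientation: [2.357, 2.076, 0.001]
ft_force: [-0.0, -0.8, 0.5]
grip_width: 94.0
finger_force: 0.0
```

>>> carry_out(
  steps=[
    [[0.905, -0.264, -0.236], [0, 0, 0], 1],
    [[0.905, -0.264, -0.236], [0, 0, 0], 1],
    [[0.905, -0.264, -0.236], [0, 0, 0], 1],
    [[0.905, -0.264, -0.236], [0, 0, 0], 1],
    [[0.905, -0.264, -0.236], [0, 0, 0], 1],
  ],
)

```text
clock: 16.05
tool_pos: [479.1, 228.1, 330.7]
orientation: [2.362, 2.071, -0.002]
ft_force: [-0.2, 0.5, -0.8]
grip_width: 94.1
finger_force: 0.0
```

```bash
python3 - <<'E'
from h import *
im,s=wrist('w5.png'); s=st(); np.save('s5.npy',np.r_[s['tool_pos'],s['orientation']]); print(s['qpos'].__class__,np.round(s['qpos'],2))
mk('wrist','pack0')
cv2.imwrite('pics/w5b.png',cv2.resize(im[20:310,60:450],None,fx=2.05,fy=2.05,interpolation=cv2.INTER_CUBIC)[:,:,::-1])
E
```

```text
t 16.1 p [479.1 228.  330.8] rv [ 2.363e+00  2.070e+00 -2.000e-03] F [-0.4 -0.  -0.3] w 94.0 ff 0.0
<class 'numpy.ndarray'> [ 0.17  0.23 -0.79  1.69  0.17  1.29 -0.79]
wrist pack0 [392.2 246.7   2.2] 0.89
wrist pack0 [562.  249.    1.7] 0.77
wrist pack0 [476.8 418.6   1.4] 0.75
```

View pics/w5b.png

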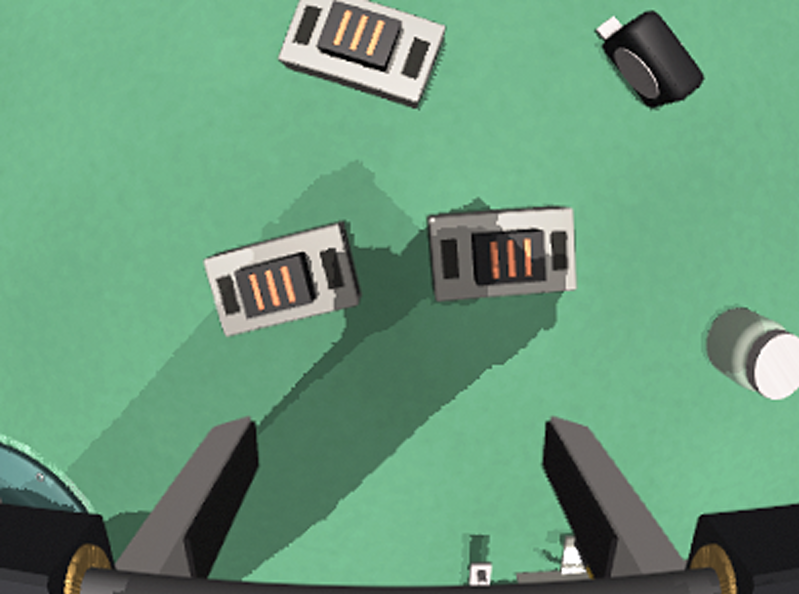

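Three packs: block-top corners (in the crop) at (205,258)-(344,223)-(358,304)-(226,336), (428,214)-(574,207)-(576,291)-(434,301), and one at the top partly cropped.

```bash
python3 - <<'E'
from h import *
v=np.load('s5.npy'); s=dict(tool_pos=v[:3],orientation=v[3:])
Z=lambda p,z: ray(s,60+p[0]/2.05,20+p[1]/2.05,z)
for n,z,p in [('A',40,[(205,258),(344,223),(358,304),(226,336)]),('C',40,[(428,214),(574,207),(576,291),(434,301)]),
  ('Arail',65,[(236,268),(305,253),(317,299),(249,318)]),('Crail',65,[(475,234),(544,230),(546,280),(480,286)])]:
    q=np.array([Z(a,z) for a in p])[:,:2]; d=q[1]-q[0]+q[2]-q[3];e=q[0]-q[3]+q[1]-q[2]
    print(n,q.mean(0).round(1),(np.hypot(*d)/2).round(1),(np.hypot(*e)/2).round(1),np.arctan2(d[1],d[0]).round(3),np.arctan2(-e[0],e[1]).round(3))
a,b=Z((445,24),40),Z((419,107),40);c=Z((279,62),40);print('B',((a+c)/2).round(1),np.arctan2(*(b-c)[1::-1]).round(3),np.arctan2(*(a-b)[1::-1]).round(3)-1.571)
E
```

```text
A [390.9 248.6] 109.6 62.8 0.091 0.049
C [560.5 247. ] 110.7 65.3 -0.055 -0.057
Arail [392.2 249.6] 52.4 36.1 0.091 0.083
Crail [561.4 246.7] 49.1 36.8 -0.039 -0.031
B [476.  418.3  40. ] -0.478 -0.42100000000000004
```

>>> carry_out(
  steps=[
    [[0.197, 0.525, 0.5], [0, 0, -0.9], 1],
    [[0.197, 0.525, 0.9], [0, 0, -0.9], 1],
    [[0.197, 0.525, 0.9], [0, 0, -0.9], 1],
    [[0.197, 0.525, 0.9], [0, 0, -0.9], 1],
    [[0.197, 0.525, 0.9], [0, 0, -0.9], 1],
    [[0.197, 0.525, 0.9], [0, 0, -0.9], 1],
    [[0.197, 0.525, 0.9], [0, 0, -0.9], 1],
    [[0.197, 0.525, 0.9], [0, 0, -0.9], 1],
    [[0.197, 0.525, 0.9], [0, 0, -0.9], 1],
  ],
)

```text
clock: 17.27
tool_pos: [560.9, 247.7, 196.0]
orientation: [-0.452, -3.108, 0.0]
ft_force: [0.1, -0.3, -0.1]
grip_width: 93.9
finger_force: 0.0
```

>>> carry_out(
  steps=[
    [[0, 0, 0], [0, 0, -0.154], 1],
    [[0, 0, 0], [0, 0, -0.154], 1],
    [[0, 0, 0], [0, 0, -0.154], 1],
    [[0, 0, 0], [0, 0, -0.154], 1],
  ],
)

```text
clock: 17.77
tool_pos: [560.7, 248.6, 196.4]
orientation: [-0.075, -3.141, 0.0]
ft_force: [0.7, 0.1, 0.4]
grip_width: 94.2
finger_force: 0.0
```

```bash
cat >> h.py <<'E'
def rel(s,X):  # world target (x,y,z,psi) -> normalised shift+turn in tool axes
    Rm=R.from_rotvec(s['orientation']).as_matrix(); d=Rm.T@(np.array(X[:3])-s['tool_pos'])
    psi=np.arctan2(Rm[1,0],Rm[0,0]); t=-(X[3]-psi); t=(t+np.pi)%(2*np.pi)-np.pi
    print('psi',psi.round(3),'shift',(d/150).round(3),'turn',round(t/(np.pi/2),3))
E
python3 - <<'E'
from h import *
s=st(); print(np.round(s['qpos'],2)); rel(s,[561,247,62,3.09])
E
```

```text
t 17.77 p [560.7 248.6 196.4] rv [-0.075 -3.141  0.   ] F [0.7 0.1 0.4] w 94.2 ff 0.0
[ 0.26  0.65 -1.05  1.65  0.59  1.2   0.6 ]
psi 3.094 shift [-0.003 -0.01   0.896] turn 0.002
```

>>> carry_out(
  steps=[
    [[-0.003, -0.01, 0.4], [0, 0, 0], 1],
    [[-0.003, -0.01, 0.8], [0, 0, 0], 1],
    [[-0.003, -0.01, 0.896], [0, 0, 0], 1],
    [[-0.003, -0.01, 0.896], [0, 0, 0], 1],
    [[-0.003, -0.01, 0.896], [0, 0, 0], 0],
    [[-0.003, -0.01, 0.896], [0, 0, 0], 0],
    [[-0.003, -0.01, 0.896], [0, 0, 0], 0],
    [[-0.003, -0.01, 0.896], [0, 0, 0], 0],
    [[-0.003, -0.01, 0.896], [0, 0, 0], 0],
    [[-0.003, -0.01, 0.896], [0, 0, 0], 0],
    [[-0.003, -0.01, 0.896], [0, 0, 0], 0],
    [[-0.003, -0.01, 0.896], [0, 0, 0], 0],
  ],
  squeeze=50,
)

```text
clock: 19.27
tool_pos: [561.0, 247.3, 62.0]
orientation: [-0.07, -3.141, 0.0]
ft_force: [-0.8, -0.1, -0.3]
grip_width: 35.5
finger_force: 50.0
```

>>> carry_out(
  steps=[
    [[0, 0, -0.3], [0, 0, 0], 0],
    [[0, 0, -0.6], [0, 0, 0], 0],
    [[0, 0, -0.85], [0, 0, 0], 0],
    [[0, 0, -0.85], [0, 0, 0], 0],
    [[0, 0, -0.85], [0, 0, 0], 0],
  ],
)

```text
clock: 19.9
tool_pos: [560.6, 246.7, 188.1]
orientation: [-0.071, -3.139, 0.001]
ft_force: [-0.2, -0.9, -5.1]
grip_width: 35.9
finger_force: 50.0
```

```bash
python3 - <<'E'
from h import *
im,s=wrist('w6.png'); s=st(); np.save('s6.npy',np.r_[s['tool_pos'],s['orientation']])
cv2.imwrite('pics/w6b.png',cv2.resize(im[80:370,60:450],None,fx=2.05,fy=2.05,interpolation=cv2.INTER_CUBIC)[:,:,::-1])
rel(s,[569.2,-128.8,190,3.009]); print(s['qpos'].round(2))
E
```

```text
t 19.95 p [560.4 246.8 187.8] rv [-7.000e-02 -3.139e+00  2.000e-03] F [-1.   0.3 -5.5] w 35.4 ff 50.0
psi 3.097 shift [-0.171 -2.499 -0.012] turn 0.056
[ 0.26  0.66 -1.04  1.66  0.6   1.19  0.6 ]
```

View pics/w6b.png

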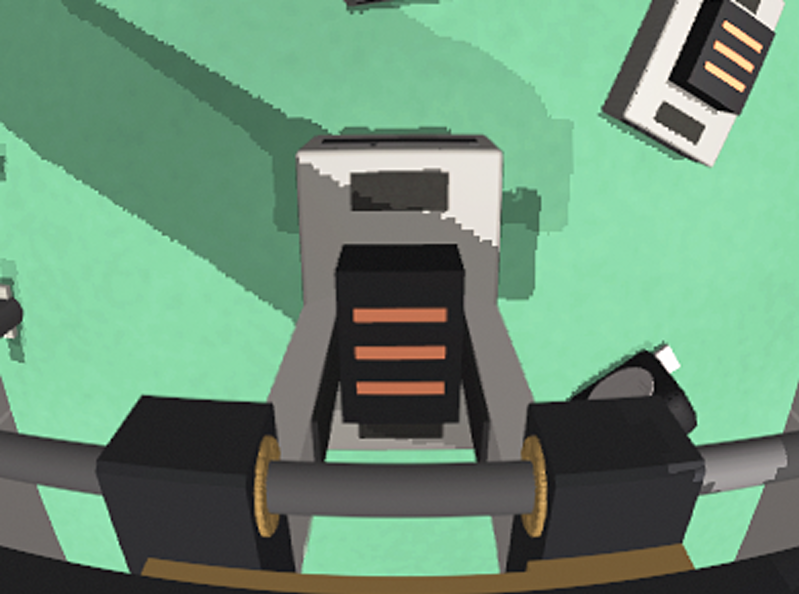

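The held pack: its near block-top edge is at crop (297..502,150), its far edge at y≈448, and the rail top runs between y≈270 and 424.

```bash
cat >> h.py <<'E'
def tool_xy(s,u,v,dz): # pixel -> tool-frame xy at depth dz ahead of TCP
    p=cams.camera_params('wrist'); d=np.array([(u-p['cx'])/p['fx'],(v-p['cy'])/p['fy']]); th=np.hypot(*d)
    H=p['hand_eye']; r=H[:3,:3]@np.r_[d/th*np.sin(th),np.cos(th)]; o=H[:3,3]; return (o+r*(dz-o[2])/r[2])[:2]
E
python3 - <<'E'
from h import *
Z=lambda x,y,dz: tool_xy(None,60+x/2.05,80+y/2.05,dz).round(1)
print('front',Z(297,150,22),Z(502,150,22),'back',Z(333,448,22),Z(478,448,22))
print('front bottom',Z(312,136,62),Z(487,136,62))
print('rail',Z(342,270,-3),Z(463,270,-3),Z(343,424,-3),Z(462,424,-3))
E
```

```text
front [ 55.1 -31.6] [55. 31.] back [-53.5 -24.8] [-53.8  28.5]
front bottom [ 54.3 -32.6] [54.3 32. ]
rail [ 25.4 -16.2] [25.4 17.2] [-25.5 -17.8] [-25.6  19. ]
```

>>> carry_out(
  steps=[
    [[0, -0.1, -0.3], [0, 0, 0], 0],
    [[-0.057, -0.5, -0.3], [0, 0, 0], 0],
    [[-0.057, -0.833, -0.3], [0, 0, 0], 0],
    [[-0.057, -0.833, -0.3], [0, 0, 0], 0],
  ],
)

```text
clock: 20.45
tool_pos: [564.1, 117.2, 232.7]
orientation: [-0.08, -3.138, 0.003]
ft_force: [-0.8, 0.3, -4.2]
grip_width: 35.5
finger_force: 50.0
```

>>> carry_out(
  steps=[
    [[-0.057, -0.4, 0], [0, 0, 0], 0],
    [[-0.057, -0.833, 0], [0, 0, 0], 0],
    [[-0.057, -0.833, 0], [0, 0, 0], 0],
    [[-0.057, -0.833, 0], [0, 0, 0], 0],
  ],
)

```text
clock: 20.95
tool_pos: [566.5, -2.8, 233.7]
orientation: [-0.07, -3.14, -0.001]
ft_force: [-0.9, 1.0, -4.3]
grip_width: 35.9
finger_force: 50.0
```

>>> carry_out(
  steps=[
    [[-0.057, -0.4, 0], [0, 0, 0], 0],
    [[-0.057, -0.833, 0], [0, 0, 0.056], 0],
    [[-0.057, -0.833, 0], [0, 0, 0.056], 0],
    [[-0.057, -0.833, 0], [0, 0, 0.056], 0],
    [[-0.057, -0.833, 0], [0, 0, 0.056], 0],
  ],
)

```text
clock: 21.58
tool_pos: [570.1, -126.1, 234.5]
orientation: [0.203, 3.135, 0.001]
ft_force: [-0.1, -0.0, -5.0]
grip_width: 35.6
finger_force: 50.0
```

```bash
python3 - <<'E'
from h import *
im,s=wrist('w7.png'); s=st(); np.save('s7.npy',np.r_[s['tool_pos'],s['orientation']])
cv2.imwrite('pics/w7b.png',cv2.resize(im[80:370,60:450],None,fx=2.05,fy=2.05,interpolation=cv2.INTER_CUBIC)[:,:,::-1])
rel(s,[569.2,-128.8,130,3.009]); print(s['qpos'].round(2)); mk('wrist','pocket1')
E
```

```text
t 21.62 p [ 570.  -126.4  234.5] rv [2.040e-01 3.135e+00 1.000e-03] F [-0.1 -1.  -5. ] w 36.2 ff 50.0
psi 3.012 shift [ 0.003 -0.017  0.697] turn 0.002
[ 0.96  0.56 -1.09  1.68  0.52  1.23  1.18]
wrist pocket1 [ 541.7 -315.    31.1] 0.92
wrist pocket1 [ 556.5 -220.    25.6] 0.9
```

View pics/w7b.png

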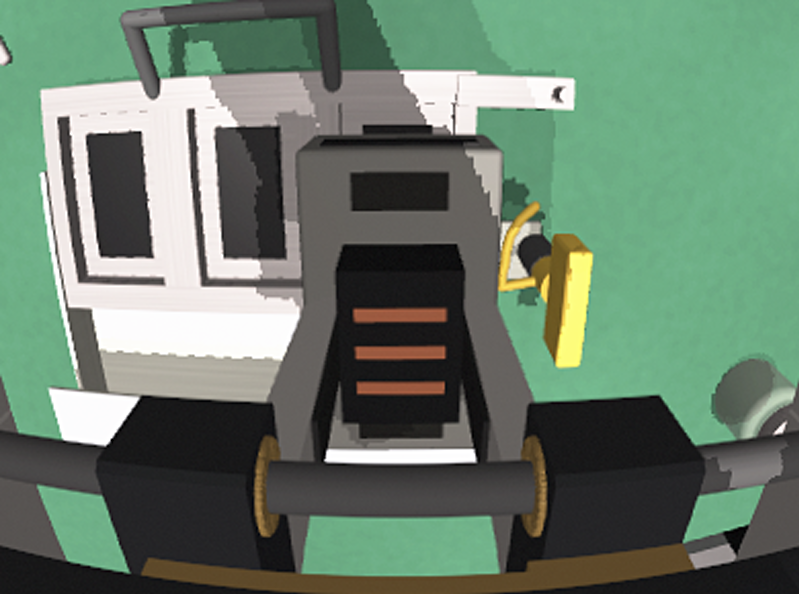

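Here I read the pocket1 pad at (215,127)-(280,126)-(285,257)-(218,257) and the pocket0 pad at (87,136)-(144,131)-(153,258)-(98,257). The pack hides pocket2.

```bash
python3 - <<'E'
from h import *
v=np.load('s7.npy'); s=dict(tool_pos=v[:3],orientation=v[3:])
Z=lambda p,z: ray(s,60+p[0]/2.05,80+p[1]/2.05,z)
for p in [[(215,127),(280,126),(285,257),(218,257)],[(87,136),(144,131),(153,258),(98,257)]]:
    q=np.array([Z(a,30) for a in p])[:,:2];d=q[2]-q[1]+q[3]-q[0]; e=q[1]-q[0]+q[2]-q[3]
    c=q.mean(0); print(c.round(1),np.hypot(*d)/2,np.hypot(*e)/2,np.arctan2(d[1],d[0]).round(3),np.arctan2(-e[0],e[1]).round(3))
E
```

```text
[ 556.6 -220.3] 84.17769083372526 43.25898713008443 -0.16 -0.134
[ 545.8 -310.5] 84.49446160888996 42.917890294658115 -0.158 -0.119
```

>>> carry_out(
  steps=[
    [[0, 0, 0.3], [0, 0, 0.002], 0],
    [[0, 0, 0.65], [0, 0, 0.002], 0],
    [[0, 0, 0.72], [0, 0, 0.002], 0],
    [[0, 0, 0.72], [0, 0, 0.002], 0],
    [[0, 0, 0.72], [0, 0, 0.002], 0],
    [[0, 0, 0.72], [0, 0, 0.002], 0],
  ],
)

```text
clock: 22.42
tool_pos: [570.5, -128.4, 127.8]
orientation: [0.213, 3.133, -0.001]
ft_force: [0.0, 0.2, -4.9]
grip_width: 35.8
finger_force: 50.0
```

```bash
python3 - <<'E'
from h import *
s=st(); rel(s,[569.5,-129,92,3.007])
im,s=wrist('w8.png')
cv2.imwrite('pics/w8b.png',cv2.resize(im[80:280,60:450],None,fx=2.05,fy=2.05,interpolation=cv2.INTER_CUBIC)[:,:,::-1])
E
```

```text
t 22.43 p [ 570.5 -128.4  127.8] rv [ 2.130e-01  3.133e+00 -1.000e-03] F [ 0.   0.2 -4.9] w 35.8 ff 50.0
psi 3.006 shift [ 0.006 -0.005  0.239] turn -0.001
```

View pics/w8b.png

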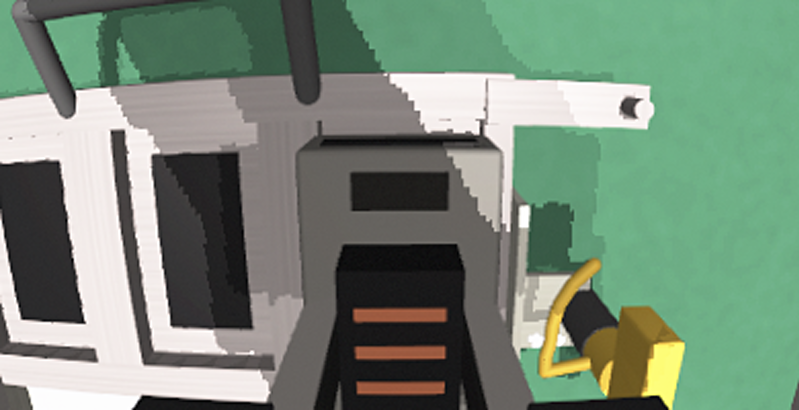

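Pocket2's front rim corners show at crop (320,120) and (483,118), just ahead of the held pack's bottom edge.

```bash
python3 - <<'E'
from h import *
Z=lambda x,y,dz: tool_xy(None,60+x/2.05,80+y/2.05,dz).round(1)
print('rim',Z(320,121,82.8),Z(483,119,82.8),'packbottom',Z(313,137,62),Z(488,137,62))
E
```

```text
rim [ 57.7 -32.2] [58.5 33.2] packbottom [ 53.9 -32.3] [53.9 32.4]
```

>>> carry_out(
  steps=[
    [[0.007, 0, 0.05], [0, 0, 0], 0],
    [[0.007, 0, 0.09], [0, 0, 0], 0],
    [[0.007, 0, 0.12], [0, 0, 0], 0],
    [[0.007, 0, 0.15], [0, 0, 0], 0],
    [[0.007, 0, 0.17], [0, 0, 0], 0],
    [[0.007, 0, 0.19], [0, 0, 0], 0],
    [[0.007, 0, 0.19], [0, 0, 0], 0],
  ],
)

```text
clock: 23.35
tool_pos: [568.7, -128.1, 97.8]
orientation: [-0.213, -3.134, -0.0]
ft_force: [-1.1, -0.4, -5.1]
grip_width: 35.8
finger_force: 50.0
```

>>> carry_out(
  steps=[
    [[0, 0, 0.02], [0, 0, 0], 0],
    [[0, 0, 0.037], [0, 0, 0], 0],
    [[0, 0, 0.037], [0, 0, 0], 0],
    [[0, 0, 0.037], [0, 0, 0], 0],
  ],
)

```text
clock: 23.85
tool_pos: [568.8, -128.1, 92.5]
orientation: [-0.213, -3.134, -0.0]
ft_force: [0.7, -0.3, -5.1]
grip_width: 35.7
finger_force: 50.0
```

>>> carry_out(
  steps=[
    [[0, 0, 0], [0, 0, 0], 0.8],
    [[0, 0, 0], [0, 0, 0], 0.8],
    [[0, 0, 0], [0, 0, 0], 0.8],
    [[0, 0, 0], [0, 0, 0], 0.8],
    [[0, 0, 0], [0, 0, 0], 0.8],
    [[0, 0, -0.2], [0, 0, 0], 0.8],
    [[0, 0, -0.5], [0, 0, 0], 0.8],
    [[0, 0, -0.9], [0, 0, 0], 0.8],
    [[0, 0, -0.9], [0, 0, 0], 0.8],
  ],
)

```text
clock: 24.98
tool_pos: [570.4, -127.9, 231.4]
orientation: [0.213, 3.129, -0.002]
ft_force: [0.5, -0.2, -0.8]
grip_width: 74.8
finger_force: 0.0
```

```bash
python3 - <<'E'
from h import *
save('scene','s1.png'); save('top','t1.png'); mk('scene','pack0'); mk('top','pack0')
s=st(); rel(s,[391.5,249,215,3.09+.135]); print(s['qpos'].round(2))
E
```

```text
scene pack0 [390.6 249.    2.2] 0.94
scene pack0 [ 572.8 -128.9   30.9] 0.89
scene pack0 [473.  424.6  -2.6] 0.71
top pack0 [391.2 247.8   0.9] 0.92
top pack0 [473.5 419.8   0.8] 0.81
top pack0 [ 569.4 -126.6   32.5] 0.7
t 25.18 p [ 568.3 -128.2  226.4] rv [-0.213 -3.133 -0.   ] F [-0.4  0.3 -0.1] w 75.4 ff 0.0
psi 3.006 shift [1.508 2.332 0.078] turn -0.14
[ 0.96  0.56 -1.09  1.69  0.53  1.21  1.18]
```

>>> carry_out(
  steps=[
    [[0.3, 0.4, 0], [0, 0, 0], 1],
    [[0.503, 0.777, 0], [0, 0, 0], 1],
    [[0.503, 0.777, 0], [0, 0, 0], 1],
    [[0.503, 0.777, 0], [0, 0, 0], 1],
  ],
)

```text
clock: 25.68
tool_pos: [509.7, -2.4, 227.0]
orientation: [-0.211, -3.134, 0.0]
ft_force: [-0.4, -1.6, 0.4]
grip_width: 94.2
finger_force: 0.0
```

>>> carry_out(
  steps=[
    [[0.3, 0.4, 0], [0, 0, 0], 1],
    [[0.503, 0.777, 0], [0, 0, 0], 1],
    [[0.503, 0.777, 0], [0, 0, 0], 1],
    [[0.503, 0.777, 0], [0, 0, 0], 1],
  ],
)

```text
clock: 26.18
tool_pos: [451.5, 122.6, 227.3]
orientation: [-0.213, -3.134, -0.0]
ft_force: [0.2, -0.3, -0.4]
grip_width: 93.6
finger_force: 0.0
```

>>> carry_out(
  steps=[
    [[0.3, 0.4, 0], [0, 0, -0.14], 1],
    [[0.503, 0.777, 0.2], [0, 0, -0.14], 1],
    [[0.503, 0.777, 0.2], [0, 0, -0.14], 1],
    [[0.503, 0.777, 0.2], [0, 0, -0.14], 1],
    [[0.503, 0.777, 0.2], [0, 0, -0.14], 1],
    [[0.503, 0.777, 0.2], [0, 0, -0.14], 1],
  ],
)

```text
clock: 26.92
tool_pos: [393.0, 247.6, 197.6]
orientation: [-0.128, 3.139, 0.0]
ft_force: [-0.6, -0.9, 1.0]
grip_width: 93.8
finger_force: 0.0
```

```bash
python3 - <<'E'
from h import *
s=st(); im,_=wrist('w9.png'); mk('wrist','pack0'); print(s['qpos'].round(2)); rel(s,[391.5,249,62,3.225])
cv2.imwrite('pics/w9b.png',cv2.resize(im[80:370,60:450],None,fx=2.05,fy=2.05,interpolation=cv2.INTER_CUBIC)[:,:,::-1])
E
```

```text
t 26.93 p [393.  247.6 197.6] rv [-0.128  3.139  0.   ] F [-0.6 -0.9  1. ] w 93.8 ff 0.0
wrist pack0 [390.5 244.9   3.1] 0.95
wrist pack0 [475.4 420.9   2.1] 0.77
wrist pack0 [ 568.5 -127.7   31.9] 0.62
[ 0.38  0.37 -1.19  2.    0.4   1.03  0.66]
psi -3.06 shift [0.009 0.01  0.904] turn -0.001
```

View pics/w9b.png

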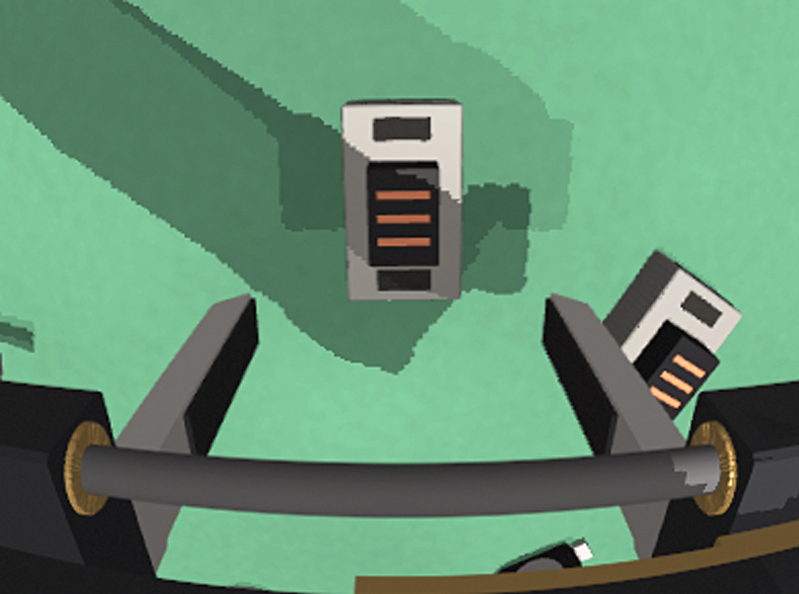

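Pack A sits straight between the jaws; its block-top corners are at crop (342,104), (462,101), (462,298) and (349,299).

```bash
python3 - <<'E'
from h import *
s=st()
q=np.array([tool_xy(None,60+x/2.05,80+y/2.05,s['tool_pos'][2]-40) for x,y in [(342,104),(462,101),(462,298),(349,299)]]); print(q.round(1),q.mean(0))
E
```

```text
t 27.02 p [392.6 248.1 197.6] rv [-0.129  3.139 -0.   ] F [ 0.   0.  -0.5] w 94.1 ff 0.0
[[ 59.  -30.3]
 [ 60.6  32.3]
 [-49.4  35. ]
 [-49.9 -29. ]] [5.07687601 2.02027948]
```

>>> carry_out(
  steps=[
    [[0.02, 0.013, 0.4], [0, 0, 0], 1],
    [[0.02, 0.013, 0.8], [0, 0, 0], 1],
    [[0.02, 0.013, 0.904], [0, 0, 0], 1],
    [[0.02, 0.013, 0.904], [0, 0, 0], 1],
    [[0.02, 0.013, 0.904], [0, 0, 0], 0],
    [[0.02, 0.013, 0.904], [0, 0, 0], 0],
    [[0.02, 0.013, 0.904], [0, 0, 0], 0],
    [[0.02, 0.013, 0.904], [0, 0, 0], 0],
    [[0.02, 0.013, 0.904], [0, 0, 0], 0],
    [[0.02, 0.013, 0.904], [0, 0, 0], 0],
    [[0.02, 0.013, 0.904], [0, 0, 0], 0],
    [[0.02, 0.013, 0.904], [0, 0, 0], 0],
  ],
)

```text
clock: 28.52
tool_pos: [388.7, 250.4, 61.8]
orientation: [0.132, -3.139, 0.001]
ft_force: [-0.9, -3.8, 3.0]
grip_width: 36.0
finger_force: 50.0
```

>>> carry_out(
  steps=[
    [[0, 0, -0.3], [0, 0, 0], 0],
    [[0, 0, -0.6], [0, 0, 0], 0],
    [[0, 0, -0.95], [0, 0, 0], 0],
    [[0, 0, -0.95], [0, 0, 0], 0],
    [[0, 0, -0.95], [0, 0, 0], 0],
    [[0, 0, -0.95], [0, 0, 0], 0],
  ],
)

```text
clock: 29.28
tool_pos: [388.1, 250.3, 203.1]
orientation: [0.132, -3.137, 0.001]
ft_force: [0.5, -0.9, -4.2]
grip_width: 36.0
finger_force: 50.0
```

```bash
python3 - <<'E'
from h import *
s=st(); im,_=wrist('w10.png'); print(s['qpos'].round(2)); rel(s,[556.7,-219.5,232,3.006])
a=cv2.imread('pics/w6.png'); b=im[:,:,::-1].copy()
# compare held-pack look with the first (known centred) one: columns 205..305, rows 130..300
g=[cv2.cvtColor(i,cv2.COLOR_BGR2GRAY) for i in (a,b)]
for n,i in zip('ab',g): # horizontal & vertical edges by row profile at pack centre
    print(n,'col256',[int(x) for x in i[140:165:1,235]]); print(n,'row170',[int(x) for x in i[170,198:212]],[int(x) for x in i[170,298:312]])
E
```

```text
t 29.27 p [388.1 250.3 203.1] rv [ 1.320e-01 -3.137e+00  1.000e-03] F [ 0.5 -0.9 -4.2] w 36.0 ff 50.0
[ 0.38  0.35 -1.2   2.    0.38  1.04  0.66]
psi -3.057 shift [-0.856 -3.215 -0.194] turn 0.14
a col256 [174, 156, 96, 101, 101, 95, 85, 63, 17, 45, 87, 91, 95, 164, 199, 219, 227, 226, 226, 226, 226, 226, 227, 236, 117]
a row170 [100, 101, 100, 101, 101, 102, 86, 110, 117, 124, 124, 124, 125, 125] [228, 227, 228, 228, 230, 202, 174, 142, 175, 174, 173, 173, 173, 172]
b col256 [162, 165, 145, 89, 94, 93, 86, 69, 34, 13, 76, 95, 81, 126, 178, 204, 222, 222, 222, 222, 222, 222, 223, 228, 166]
b row170 [100, 94, 95, 95, 95, 96, 78, 105, 112, 123, 122, 120, 121, 121] [224, 224, 224, 225, 227, 203, 180, 127, 113, 89, 89, 90, 89, 89]
```

>>> carry_out(
  steps=[
    [[-0.1, -0.4, -0.1], [0, 0, 0], 0],
    [[-0.214, -0.804, -0.194], [0, 0, 0], 0],
    [[-0.214, -0.804, -0.194], [0, 0, 0], 0],
    [[-0.214, -0.804, -0.194], [0, 0, 0], 0],
  ],
)

```text
clock: 29.82
tool_pos: [430.7, 133.0, 233.0]
orientation: [0.131, -3.138, -0.001]
ft_force: [-0.6, 0.8, -5.7]
grip_width: 35.8
finger_force: 50.0
```

>>> carry_out(
  steps=[
    [[-0.1, -0.4, 0], [0, 0, 0], 0],
    [[-0.214, -0.804, 0], [0, 0, 0], 0],
    [[-0.214, -0.804, 0], [0, 0, 0], 0],
    [[-0.214, -0.804, 0], [0, 0, 0], 0],
  ],
)

```text
clock: 30.32
tool_pos: [472.6, 17.4, 233.0]
orientation: [0.135, -3.138, -0.002]
ft_force: [0.4, 1.2, -5.3]
grip_width: 35.8
finger_force: 50.0
```

>>> carry_out(
  steps=[
    [[-0.1, -0.4, 0], [0, 0, 0], 0],
    [[-0.214, -0.804, 0], [0, 0, 0], 0],
    [[-0.214, -0.804, 0], [0, 0, 0], 0],
    [[-0.214, -0.804, 0], [0, 0, 0], 0],
  ],
)

```text
clock: 30.82
tool_pos: [515.0, -99.6, 233.3]
orientation: [0.136, -3.138, -0.002]
ft_force: [0.0, 1.0, -4.0]
grip_width: 35.6
finger_force: 50.0
```

>>> carry_out(
  steps=[
    [[-0.1, -0.4, 0], [0, 0, 0.07], 0],
    [[-0.214, -0.804, 0], [0, 0, 0.14], 0],
    [[-0.214, -0.804, 0], [0, 0, 0.14], 0],
    [[-0.214, -0.804, 0.5], [0, 0, 0.14], 0],
    [[-0.214, -0.804, 0.7], [0, 0, 0.14], 0],
    [[-0.214, -0.804, 0.7], [0, 0, 0.14], 0],
    [[-0.214, -0.804, 0.7], [0, 0, 0.14], 0],
  ],
)

```text
clock: 31.7
tool_pos: [558.3, -218.0, 130.5]
orientation: [0.21, 3.133, -0.0]
ft_force: [0.4, -1.0, -4.5]
grip_width: 35.9
finger_force: 50.0
```

```bash
python3 - <<'E'
from h import *
s=st(); im,_=wrist('w11.png'); print(s['qpos'].round(2)); rel(s,[556.7,-219.5,92.5,3.006])
cv2.imwrite('pics/w11b.png',cv2.resize(im[110:190,180:330],None,fx=5,fy=5,interpolation=cv2.INTER_CUBIC)[:,:,::-1])
E
```

```text
t 31.7 p [ 558.3 -218.   130.5] rv [ 0.21   3.133 -0.   ] F [ 0.4 -1.  -4.5] w 35.9 ff 50.0
[ 0.96  0.64 -0.87  1.74  0.56  1.03  1.32]
psi 3.008 shift [ 0.01  -0.011  0.253] turn 0.001
```

View pics/w11b.png

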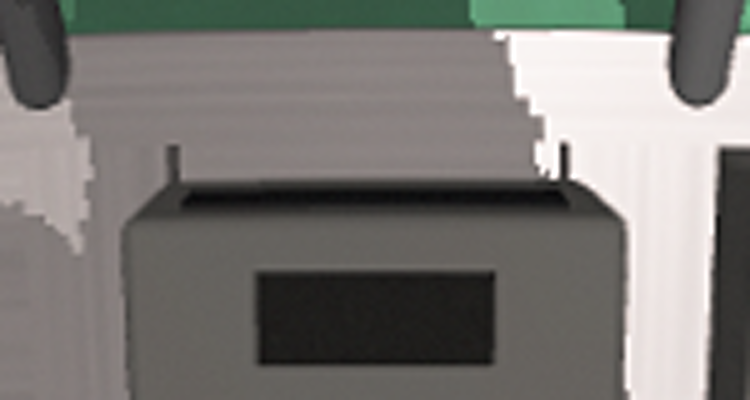

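Pocket1's front rim corners are at crop (168,145) and (569,144), with the pack's bottom edge just behind them.

```bash
python3 - <<'E'
from h import *
s=st()
a,b=[tool_xy(None,180+x/5,110+y/5,s['tool_pos'][2]-45) for x,y in [(168,145),(569,144)]]
print(a,b,(a+b)/2-[56.5,0])
E
```

```text
t 31.75 p [ 558.4 -218.5  130.7] rv [ 2.110e-01  3.132e+00 -1.000e-03] F [ 0.3 -0.3 -4.9] w 35.3 ff 50.0
[ 57.49213684 -34.71990814] [57.56629644 32.10817869] [ 1.02921664 -1.30586472]
```

>>> carry_out(
  steps=[
    [[0.006, -0.007, 0.05], [0, 0, 0], 0],
    [[0.006, -0.007, 0.09], [0, 0, 0], 0],
    [[0.006, -0.007, 0.12], [0, 0, 0], 0],
    [[0.006, -0.007, 0.15], [0, 0, 0], 0],
    [[0.006, -0.007, 0.17], [0, 0, 0], 0],
    [[0.006, -0.007, 0.19], [0, 0, 0], 0],
    [[0.006, -0.007, 0.2], [0, 0, 0], 0],
    [[0.006, -0.007, 0.2], [0, 0, 0], 0],
  ],
)

```text
clock: 32.75
tool_pos: [556.1, -220.1, 98.4]
orientation: [-0.213, -3.134, -0.0]
ft_force: [0.6, 0.1, -4.4]
grip_width: 35.7
finger_force: 50.0
```

In the pocket with no side force. Down the last 6 mm, then release and rise.

>>> carry_out(
  steps=[
    [[0, 0, 0.02], [0, 0, 0], 0],
    [[0, 0, 0.04], [0, 0, 0], 0],
    [[0, 0, 0.04], [0, 0, 0], 0],
    [[0, 0, 0.04], [0, 0, 0], 0],
  ],
)

```text
clock: 33.25
tool_pos: [556.1, -220.1, 92.4]
orientation: [-0.213, -3.134, -0.0]
ft_force: [-0.2, -0.9, -4.5]
grip_width: 35.5
finger_force: 50.0
```

>>> carry_out(
  steps=[
    [[0, 0, 0], [0, 0, 0], 0.7],
    [[0, 0, 0], [0, 0, 0], 0.7],
    [[0, 0, 0], [0, 0, 0], 0.7],
    [[0, 0, 0], [0, 0, 0], 0.7],
    [[0, 0, -0.2], [0, 0, 0], 0.7],
    [[0, 0, -0.5], [0, 0, 0], 0.7],
    [[0, 0, -0.9], [0, 0, 0], 0.7],
    [[0, 0, -0.9], [0, 0, 0], 0.7],
    [[0, 0, -0.9], [0, 0, 0], 0.7],
  ],
)

```text
clock: 34.38
tool_pos: [555.9, -220.4, 227.1]
orientation: [-0.214, -3.134, 0.001]
ft_force: [-1.2, -0.3, -0.9]
grip_width: 65.5
finger_force: 0.0
```

```bash
python3 - <<'E'
from h import *
save('scene','s2.png'); save('top','t2.png'); mk('scene','pack0'); mk('top','pack0')
s=st(); rel(s,[475.5,419,230,3.1416-.45]); print(s['qpos'].round(2))
E
```

```text
scene pack0 [ 571.5 -128.2   30.5] 0.87
scene pack0 [440.8 456.6  -1.5] 0.6
top pack0 [ 568.3 -129.6   30.6] 0.97
top pack0 [ 555.  -219.7   28. ] 0.82
top pack0 [442.5 446.1  -1.8] 0.78
t 34.58 p [ 555.8 -220.1  226.4] rv [-2.130e-01 -3.133e+00 -1.000e-03] F [ 0.   0.  -0.4] w 65.6 ff 0.0
psi 3.006 shift [ 1.107  4.149 -0.019] turn 0.2
[ 1.01  0.53 -0.95  1.66  0.46  1.19  1.39]
```

The detectors show the third pack has been knocked to about (441,449). I'll go there and look again.

>>> carry_out(
  steps=[
    [[0.1, 0.4, 0], [0, 0, 0], 1],
    [[0.267, 0.86, 0], [0, 0, 0], 1],
    [[0.267, 0.86, 0], [0, 0, 0], 1],
    [[0.267, 0.86, 0], [0, 0, 0], 1],
  ],
)

```text
clock: 35.08
tool_pos: [533.9, -86.8, 227.2]
orientation: [-0.212, -3.134, 0.0]
ft_force: [1.3, -0.9, -0.7]
grip_width: 93.5
finger_force: 0.0
```

>>> carry_out(
  steps=[
    [[0.1, 0.4, 0], [0, 0, 0], 1],
    [[0.267, 0.86, 0], [0, 0, 0], 1],
    [[0.267, 0.86, 0], [0, 0, 0], 1],
    [[0.267, 0.86, 0], [0, 0, 0], 1],
  ],
)

```text
clock: 35.58
tool_pos: [512.2, 45.4, 227.2]
orientation: [-0.214, -3.134, -0.0]
ft_force: [-0.6, -1.3, -0.7]
grip_width: 94.4
finger_force: 0.0
```

>>> carry_out(
  steps=[
    [[0.1, 0.4, 0], [0, 0, 0], 1],
    [[0.267, 0.86, 0], [0, 0, 0], 1],
    [[0.267, 0.86, 0], [0, 0, 0], 1],
    [[0.267, 0.86, 0], [0, 0, 0], 1],
  ],
)

```text
clock: 36.08
tool_pos: [490.3, 178.3, 227.1]
orientation: [-0.215, -3.134, 0.0]
ft_force: [1.2, -0.8, -0.4]
grip_width: 93.9
finger_force: 0.0
```

>>> carry_out(
  steps=[
    [[0.1, 0.4, 0], [0, 0, 0], 1],
    [[0.267, 0.86, 0], [0, 0, 0], 1],
    [[0.267, 0.86, 0], [0, 0, 0], 1],
    [[0.267, 0.86, 0], [0, 0, 0], 1],
  ],
)

```text
clock: 36.58
tool_pos: [468.4, 311.2, 227.0]
orientation: [-0.216, -3.134, 0.001]
ft_force: [-0.1, -1.0, -0.3]
grip_width: 93.9
finger_force: 0.0
```

>>> carry_out(
  steps=[
    [[0.1, 0.4, 0], [0, 0, 0.1], 1],
    [[0.267, 0.86, 0], [0, 0, 0.2], 1],
    [[0.267, 0.86, 0], [0, 0, 0.2], 1],
    [[0.267, 0.86, 0], [0, 0, 0.2], 1],
    [[0.267, 0.86, 0], [0, 0, 0.2], 1],
    [[0.267, 0.86, 0], [0, 0, 0.2], 1],
  ],
)

```text
clock: 37.33
tool_pos: [446.5, 444.2, 227.5]
orientation: [0.704, 3.061, -0.001]
ft_force: [0.1, -0.1, -1.3]
grip_width: 93.9
finger_force: 0.0
```

```bash
python3 - <<'E'
from h import *
s=st(); im,_=wrist('w12.png'); mk('wrist','pack0'); print(s['qpos'].round(2)); np.save('s12.npy',np.r_[s['tool_pos'],s['orientation']])
cv2.imwrite('pics/w12b.png',cv2.resize(im[60:350,60:450],None,fx=2.05,fy=2.05,interpolation=cv2.INTER_CUBIC)[:,:,::-1])
E
```

```text
t 37.33 p [446.5 444.2 227.5] rv [ 7.040e-01  3.061e+00 -1.000e-03] F [ 0.1 -0.1 -1.3] w 93.9 ff 0.0
wrist pack0 [444.6 450.1   1.3] 0.94
[-0.2   0.58 -0.91  1.57  0.48  1.22 -0.08]
```

View pics/w12b.png

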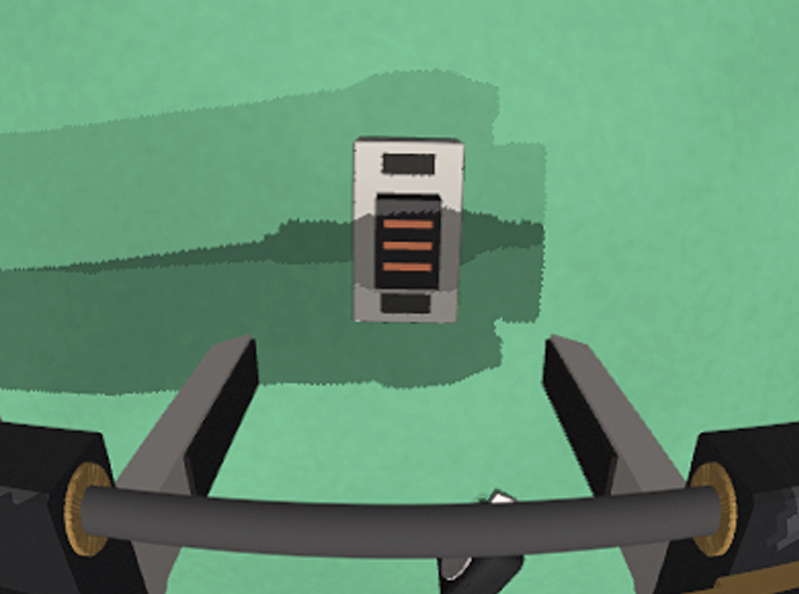

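The pack lies nearly aligned with the jaws; its top corners are at crop (354,141), (464,143), (457,321) and (354,321).

```bash
python3 - <<'E'
from h import *
s=st()
q=np.array([tool_xy(None,60+x/2.05,60+y/2.05,s['tool_pos'][2]-40) for x,y in [(354,141),(464,143),(457,321),(354,321)]]); print(q.round(1),q.mean(0))
d=q[0]-q[3]+q[1]-q[2]; print(np.arctan2(d[1],d[0]))
E
```

```text
t 37.42 p [445.9 444.9 227.6] rv [ 0.703  3.062 -0.   ] F [-0.7 -0.5 -0.4] w 94.2 ff 0.0
[[ 58.9 -26.2]
 [ 57.9  36.4]
 [-50.   34.8]
 [-49.9 -28.3]] [4.23680743 4.1677323 ]
0.017164081744189943
```

>>> carry_out(
  steps=[
    [[0.023, 0.027, 0.2], [0, 0, 0.011], 1],
    [[0.023, 0.027, 0.5], [0, 0, 0.011], 1],
    [[0.023, 0.027, 0.5], [0, 0, 0.011], 1],
    [[0.023, 0.027, 0.5], [0, 0, 0.011], 1],
  ],
)

```text
clock: 37.92
tool_pos: [444.1, 451.6, 154.1]
orientation: [0.727, 3.056, 0.002]
ft_force: [-0.2, 0.3, 0.6]
grip_width: 93.9
finger_force: 0.0
```

>>> carry_out(
  steps=[
    [[0, 0, 0.3], [0, 0, 0], 1],
    [[0, 0, 0.604], [0, 0, 0], 1],
    [[0, 0, 0.604], [0, 0, 0], 1],
    [[0, 0, 0.604], [0, 0, 0], 1],
    [[0, 0, 0.604], [0, 0, 0], 0],
    [[0, 0, 0.604], [0, 0, 0], 0],
    [[0, 0, 0.604], [0, 0, 0], 0],
    [[0, 0, 0.604], [0, 0, 0], 0],
    [[0, 0, 0.604], [0, 0, 0], 0],
    [[0, 0, 0.604], [0, 0, 0], 0],
    [[0, 0, 0.604], [0, 0, 0], 0],
    [[0, 0, 0.604], [0, 0, 0], 0],
  ],
)

```text
clock: 39.42
tool_pos: [443.7, 451.0, 61.8]
orientation: [-0.727, -3.056, 0.0]
ft_force: [-1.2, -1.4, 1.0]
grip_width: 35.4
finger_force: 50.0
```

>>> carry_out(
  steps=[
    [[0, 0, -0.3], [0, 0, 0], 0],
    [[0, 0, -0.6], [0, 0, 0], 0],
    [[0, 0, -0.99], [0, 0, 0], 0],
    [[0, 0, -0.99], [0, 0, 0], 0],
    [[0, 0, -0.99], [0, 0, 0], 0],
    [[0, 0, -0.99], [0, 0, 0], 0],
  ],
)

```text
clock: 40.17
tool_pos: [443.4, 450.4, 208.6]
orientation: [-0.727, -3.055, 0.003]
ft_force: [-0.3, 0.3, -5.8]
grip_width: 35.7
finger_force: 50.0
```

```bash
python3 - <<'E'
from h import *
s=st(); im,_=wrist('w13.png'); print(s['qpos'].round(2)); rel(s,[544.3,-311,232,3.006])
g=cv2.cvtColor(im,cv2.COLOR_RGB2GRAY)
print([int(x) for x in g[140:165,235]],[int(x) for x in g[170,198:212]],[int(x) for x in g[170,298:312]])
E
```

```text
t 40.17 p [443.4 450.4 208.6] rv [-7.270e-01 -3.055e+00  3.000e-03] F [-0.3  0.3 -5.8] w 35.7 ff 50.0
[-0.22  0.6  -0.89  1.59  0.49  1.2  -0.11]
psi 2.674 shift [-2.887 -4.229 -0.149] turn -0.211
[162, 164, 165, 145, 89, 93, 94, 91, 78, 60, 32, 10, 61, 84, 80, 102, 163, 189, 209, 217, 216, 217, 217, 216, 217] [122, 94, 87, 90, 88, 88, 117, 128, 179, 211, 216, 216, 215, 214] [215, 215, 215, 215, 217, 206, 172, 131, 159, 158, 158, 160, 162, 161]
```

>>> carry_out(
  steps=[
    [[-0.2, -0.3, -0.1], [0, 0, 0], 0],
    [[-0.577, -0.846, -0.15], [0, 0, 0], 0],
    [[-0.577, -0.846, -0.15], [0, 0, 0], 0],
    [[-0.577, -0.846, -0.15], [0, 0, 0], 0],
    [[-0.577, -0.846, -0.15], [0, 0, 0], 0],
  ],
)

```text
clock: 40.85
tool_pos: [463.6, 299.1, 232.5]
orientation: [-0.727, -3.056, -0.0]
ft_force: [-0.8, 0.2, -4.6]
grip_width: 35.3
finger_force: 50.0
```

>>> carry_out(
  steps=[
    [[-0.2, -0.3, 0], [0, 0, 0], 0],
    [[-0.577, -0.846, 0], [0, 0, 0], 0],
    [[-0.577, -0.846, 0], [0, 0, 0], 0],
    [[-0.577, -0.846, 0], [0, 0, 0], 0],
    [[-0.577, -0.846, 0], [0, 0, 0], 0],
  ],
)

```text
clock: 41.48
tool_pos: [483.7, 147.9, 232.8]
orientation: [-0.725, -3.056, -0.001]
ft_force: [0.2, 0.4, -6.3]
grip_width: 35.4
finger_force: 50.0
```

>>> carry_out(
  steps=[
    [[-0.2, -0.3, 0], [0, 0, 0], 0],
    [[-0.577, -0.846, 0], [0, 0, 0], 0],
    [[-0.577, -0.846, 0], [0, 0, 0], 0],
    [[-0.577, -0.846, 0], [0, 0, 0], 0],
    [[-0.577, -0.846, 0], [0, 0, 0], 0],
  ],
)

```text
clock: 42.1
tool_pos: [504.1, -3.7, 232.8]
orientation: [-0.723, -3.057, -0.001]
ft_force: [-0.2, 0.3, -5.9]
grip_width: 35.4
finger_force: 50.0
```

>>> carry_out(
  steps=[
    [[-0.2, -0.3, 0], [0, 0, 0], 0],
    [[-0.577, -0.846, 0], [0, 0, 0], 0],
    [[-0.577, -0.846, 0], [0, 0, 0], 0],
    [[-0.577, -0.846, 0], [0, 0, 0], 0],
    [[-0.577, -0.846, 0], [0, 0, 0], 0],
  ],
)

```text
clock: 42.72
tool_pos: [524.5, -155.7, 232.8]
orientation: [-0.723, -3.057, -0.001]
ft_force: [-0.1, 1.1, -5.5]
grip_width: 35.5
finger_force: 50.0
```

>>> carry_out(
  steps=[
    [[-0.2, -0.3, 0], [0, 0, -0.1], 0],
    [[-0.577, -0.846, 0], [0, 0, -0.211], 0],
    [[-0.577, -0.846, 0], [0, 0, -0.211], 0],
    [[-0.577, -0.846, 0], [0, 0, -0.211], 0],
    [[-0.577, -0.846, 0.5], [0, 0, -0.211], 0],
    [[-0.577, -0.846, 0.67], [0, 0, -0.211], 0],
    [[-0.577, -0.846, 0.67], [0, 0, -0.211], 0],
    [[-0.577, -0.846, 0.67], [0, 0, -0.211], 0],
    [[-0.577, -0.846, 0.67], [0, 0, -0.211], 0],
  ],
)

```text
clock: 43.85
tool_pos: [545.3, -310.2, 134.4]
orientation: [0.212, 3.132, -0.002]
ft_force: [-0.4, -0.4, -5.9]
grip_width: 35.5
finger_force: 50.0
```

```bash
python3 - <<'E'
from h import *
s=st(); im,_=wrist('w14.png'); print(s['qpos'].round(2)); rel(s,[542.9,-311.2,92.5,3.006])
cv2.imwrite('pics/w14b.png',cv2.resize(im[110:190,180:330],None,fx=5,fy=5,interpolation=cv2.INTER_CUBIC)[:,:,::-1])
E
```

```text
t 43.85 p [ 545.3 -310.2  134.4] rv [ 2.120e-01  3.132e+00 -2.000e-03] F [-0.4 -0.4 -5.9] w 35.5 ff 50.0
[ 1.03  0.65 -0.8   1.67  0.52  1.05  1.51]
psi 3.006 shift [ 0.016 -0.009  0.279] turn 0.0
```

View pics/w14b.png

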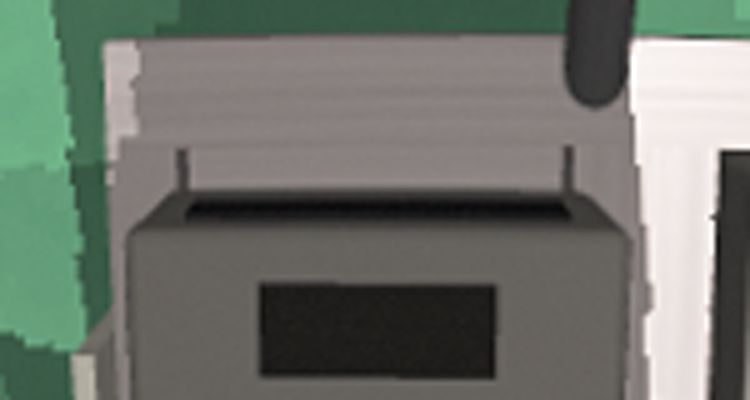

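Pocket0's front rim corners are at crop (176,147) and (573,146); the pack sits about 2 px lower in the jaws than the previous one.

```bash
python3 - <<'E'
from h import *
s=st(); Z=lambda x,y,dz: tool_xy(None,180+x/5,110+y/5,dz)
a,b=Z(176,147,s['tool_pos'][2]-45),Z(573,146,s['tool_pos'][2]-45)
print(a,b,(a+b)/2-[56.5,0]); print('pack this',Z(128,232,22),Z(630,232,22),'prev',Z(125,223,22),Z(627,223,22))
E
```

```text
t 43.9 p [ 545.1 -310.3  134. ] rv [ 2.130e-01  3.132e+00 -2.000e-03] F [-0.1 -0.2 -5.9] w 35.8 ff 50.0
[ 56.79593192 -33.82105323] [56.9056442  33.23066748] [ 0.35078806 -0.29519288]
pack this [ 53.01912495 -31.17404674] [52.9781523  31.73308516] prev [ 54.16869265 -31.51742343] [54.11719573 31.31212666]
```

>>> carry_out(
  steps=[
    [[0.009, -0.003, 0.05], [0, 0, 0], 0],
    [[0.009, -0.003, 0.1], [0, 0, 0], 0],
    [[0.009, -0.003, 0.14], [0, 0, 0], 0],
    [[0.009, -0.003, 0.14], [0, 0, 0], 0],
    [[0.009, -0.003, 0.14], [0, 0, 0], 0],
  ],
)

```text
clock: 44.52
tool_pos: [543.0, -310.5, 111.4]
orientation: [0.213, 3.134, 0.0]
ft_force: [-0.6, -0.5, -5.1]
grip_width: 35.2
finger_force: 50.0
```

On target within 0.3 mm. Down.

>>> carry_out(
  steps=[
    [[0.001, -0.001, 0.03], [0, 0, 0], 0],
    [[0.001, -0.001, 0.05], [0, 0, 0], 0],
    [[0.001, -0.001, 0.07], [0, 0, 0], 0],
    [[0.001, -0.001, 0.09], [0, 0, 0], 0],
    [[0.001, -0.001, 0.09], [0, 0, 0], 0],
  ],
)

```text
clock: 45.15
tool_pos: [542.6, -310.6, 97.6]
orientation: [-0.213, -3.134, -0.0]
ft_force: [0.4, 0.3, -5.0]
grip_width: 35.4
finger_force: 50.0
```

>>> carry_out(
  steps=[
    [[0, 0, 0.02], [0, 0, 0], 0],
    [[0, 0, 0.035], [0, 0, 0], 0],
    [[0, 0, 0.035], [0, 0, 0], 0],
    [[0, 0, 0.035], [0, 0, 0], 0],
  ],
)

```text
clock: 45.65
tool_pos: [542.8, -310.7, 92.6]
orientation: [0.213, 3.134, 0.0]
ft_force: [1.2, -0.1, -5.4]
grip_width: 35.4
finger_force: 50.0
```

>>> carry_out(
  steps=[
    [[0, 0, 0], [0, 0, 0], 0.7],
    [[0, 0, 0], [0, 0, 0], 0.7],
    [[0, 0, 0], [0, 0, 0], 0.7],
    [[0, 0, 0], [0, 0, 0], 0.7],
    [[0, 0, -0.2], [0, 0, 0], 0.7],
    [[0, 0, -0.5], [0, 0, 0], 0.7],
    [[0, 0, -0.9], [0, 0, 0], 0.7],
    [[0, 0, -0.9], [0, 0, 0], 0.7],
    [[0, 0, -0.9], [0, 0, 0], 0.7],
  ],
)

```text
clock: 46.78
tool_pos: [542.4, -310.8, 227.2]
orientation: [-0.213, -3.134, 0.0]
ft_force: [-0.1, -0.4, -0.9]
grip_width: 65.7
finger_force: 0.0
```

```bash
python3 - <<'E'
from h import *
im,_=wrist('w15.png'); mk('wrist','pack0'); mk('wrist','tray_handle'); save('scene','s3.png'); save('top','t3.png'); mk('scene','pack0'); mk('top','pack0'); mk('top','tray_handle')
s=st(); rel(s,[447.5,-204.3,225,1.437]); print(s['qpos'].round(2))
E
```

```text
wrist pack0 [ 566.2 -123.5   30.6] 0.73
wrist pack0 [ 556.1 -223.    30.5] 0.69
wrist pack0 [ 542.7 -309.    30. ] 0.69
wrist tray_handle [ 445.8 -208.7   76.1] 0.84
wrist tray_handle [ 361.4 -453.2    5.4] 0.42
scene pack0 [ 568.3 -125.2   27. ] 0.75
scene pack0 [ 556.7 -219.7   34. ] 0.56
top pack0 [ 554.2 -222.3   26.4] 0.96
top pack0 [ 542.2 -315.    28. ] 0.8
top pack0 [ 567.7 -126.8   30.7] 0.77
top tray_handle [ 450.3 -202.7   75.8] 0.96
t 47.17 p [ 542.6 -310.6  227.2] rv [-2.130e-01 -3.134e+00 -1.000e-03] F [-0.2 -0.7 -0.8] w 66.0 ff 0.0
psi 3.006 shift [0.724 0.616 0.015] turn 0.999
[ 1.07  0.55 -0.85  1.59  0.44  1.2   1.57]
```

>>> carry_out(
  steps=[
    [[0.3, 0.3, 0], [0, 0, 0.1], 0.6],
    [[0.724, 0.616, 0], [0, 0, 0.999], 0.6],
    [[0.724, 0.616, 0], [0, 0, 0.999], 0.6],
    [[0.724, 0.616, 0], [0, 0, 0.999], 0.6],
    [[0.724, 0.616, 0], [0, 0, 0.999], 0.6],
    [[0.724, 0.616, 0], [0, 0, 0.999], 0.6],
    [[0.724, 0.616, 0], [0, 0, 0.999], 0.6],
    [[0.724, 0.616, 0], [0, 0, 0.999], 0.6],
    [[0.724, 0.616, 0], [0, 0, 0.999], 0.6],
    [[0.724, 0.616, 0], [0, 0, 0.999], 0.6],
    [[0.724, 0.616, 0], [0, 0, 0.999], 0.6],
    [[0.724, 0.616, 0], [0, 0, 0.999], 0.6],
  ],
)

```text
clock: 48.68
tool_pos: [447.6, -204.5, 227.5]
orientation: [-2.364, -2.069, -0.0]
ft_force: [0.1, 0.6, 0.2]
grip_width: 56.0
finger_force: 0.0
```

```bash
python3 - <<'E'
from h import *
s=st(); rel(s,[447.8,-204.3,76,1.437]); print(s['qpos'].round(2))
im,s=wrist('w16.png'); mk('wrist','tray_handle')
p=proj(s,[447.8,-204.3,80]); print(p)
g=cv2.cvtColor(im,cv2.COLOR_RGB2GRAY); v=int(p[1]); print([int(x) for x in g[v,int(p[0])-20:int(p[0])+20]])
E
```

```text
t 48.67 p [ 447.6 -204.5  227.5] rv [-2.364 -2.069 -0.   ] F [0.1 0.6 0.2] w 56.0 ff 0.0
psi 1.438 shift [1.00e-03 1.00e-03 1.01e+00] turn 0.001
[ 0.97  0.23 -0.68  1.91  0.17  1.05  0.08]
wrist tray_handle [ 447.2 -210.1   80.5] 0.7
[255.2889147  185.89519556]
[62, 61, 61, 61, 60, 61, 60, 60, 60, 60, 60, 60, 61, 62, 63, 51, 44, 48, 53, 55, 55, 55, 55, 51, 48, 49, 59, 62, 63, 62, 62, 61, 62, 60, 62, 62, 61, 62, 60, 61]
```

>>> carry_out(
  steps=[
    [[0, 0, 0.4], [0, 0, 0], 0.6],
    [[0, 0, 0.8], [0, 0, 0], 0.6],
    [[0, 0, 1.0], [0, 0, 0], 0.6],
    [[0, 0, 1.0], [0, 0, 0], 0.6],
    [[0, 0, 1.0], [0, 0, 0], 0],
    [[0, 0, 1.0], [0, 0, 0], 0],
    [[0, 0, 1.0], [0, 0, 0], 0],
    [[0, 0, 1.0], [0, 0, 0], 0],
    [[0, 0, 1.0], [0, 0, 0], 0],
    [[0, 0, 1.0], [0, 0, 0], 0],
    [[0, 0, 1.0], [0, 0, 0], 0],
    [[0, 0, 1.0], [0, 0, 0], 0],
  ],
  squeeze=30,
)

```text
clock: 50.28
tool_pos: [447.8, -204.5, 77.7]
orientation: [2.365, 2.067, 0.0]
ft_force: [-0.9, -1.0, 6.2]
grip_width: 10.0
finger_force: 30.0
```

>>> carry_out(
  steps=[
    [[0, 0.06, 0], [0, 0, 0], 0],
    [[0, 0.13, 0], [0, 0, 0], 0],
    [[0, 0.2, 0], [0, 0, 0], 0],
    [[0, 0.27, 0], [0, 0, 0], 0],
    [[0, 0.34, 0], [0, 0, 0], 0],
    [[0, 0.41, 0], [0, 0, 0], 0],
    [[0, 0.46, 0], [0, 0, 0], 0],
    [[0, 0.5, 0], [0, 0, 0], 0],
    [[0, 0.52, 0], [0, 0, 0], 0],
    [[0, 0.52, 0], [0, 0, 0], 0],
    [[0, 0.52, 0], [0, 0, 0], 0],
  ],
)

```text
clock: 51.65
tool_pos: [525.0, -214.5, 77.7]
orientation: [-2.365, -2.068, -0.0]
ft_force: [-1.9, 1.5, 7.0]
grip_width: 10.0
finger_force: 30.0
```

>>> carry_out(
  steps=[
    [[0, 0, 0], [0, 0, 0], 0.5],
    [[0, 0, 0], [0, 0, 0], 0.5],
    [[0, 0, 0], [0, 0, 0], 0.5],
    [[0, 0, -0.2], [0, 0, 0], 0.5],
    [[0, 0, -0.5], [0, 0, 0], 0.5],
    [[0, 0, -0.75], [0, 0, 0], 0.6],
    [[0, 0, -0.75], [0, 0, 0], 0.6],
  ],
)

```text
clock: 52.52
tool_pos: [526.1, -215.3, 192.6]
orientation: [2.363, 2.065, 0.002]
ft_force: [0.2, -0.2, -0.6]
grip_width: 56.3
finger_force: 0.0
```

>>> carry_out(
  steps=[
    [[0.3, 0.12, 0], [0, 0, 0], 0.6],
    [[0.617, 0.25, 0], [0, 0, 0], 0.6],
    [[0.617, 0.25, 0], [0, 0, 0], 0.6],
    [[0.617, 0.25, 0], [0, 0, 0], 0.6],
  ],
)

```text
clock: 53.02
tool_pos: [574.0, -128.4, 189.2]
orientation: [-2.365, -2.067, 0.002]
ft_force: [0.6, -0.3, 0.2]
grip_width: 56.1
finger_force: 0.0
```

>>> carry_out(
  steps=[
    [[0.3, 0.12, 0], [0, 0, 0], 0.6],
    [[0.617, 0.25, 0], [0, 0, -0.99], 0.6],
    [[0.617, 0.25, 0], [0, 0, -0.99], 0.6],
    [[0.617, 0.25, 0], [0, 0, -0.99], 0.6],
    [[0.617, 0.25, 0], [0, 0, -0.99], 0.6],
    [[0.617, 0.25, 0], [0, 0, -0.99], 0.6],
    [[0.617, 0.25, 0], [0, 0, -0.99], 0.6],
    [[0.617, 0.25, 0], [0, 0, -0.99], 0.6],
    [[0.617, 0.25, 0], [0, 0, -0.99], 0.6],
    [[0.617, 0.25, 0], [0, 0, -0.99], 0.6],
    [[0.617, 0.25, 0], [0, 0, -0.99], 0.6],
    [[0.617, 0.25, 0], [0, 0, -0.99], 0.6],
  ],
)

```text
clock: 54.52
tool_pos: [623.8, -42.2, 189.8]
orientation: [-0.239, -3.132, 0.0]
ft_force: [0.4, -0.0, 0.0]
grip_width: 56.4
finger_force: 0.0
```

```bash
python3 - <<'E'
from h import *
s=st(); rel(s,[623.8,-41.2,113,2.995]); print(s['qpos'].round(2))
save('top','t4.png'); mk('top','tray_handle'); mk('top','cam_grip'); wrist('w17.png'); mk('wrist','cam_grip'); mk('wrist','tray_handle'); mk('wrist','pack0')
E
```

```text
t 54.52 p [623.8 -42.2 189.8] rv [-0.239 -3.132  0.   ] F [ 0.4 -0.   0. ] w 56.4 ff 0.0
psi 2.989 shift [0.001 0.007 0.512] turn -0.004
[ 0.7   0.65 -0.99  1.62  0.58  1.19  1.  ]
top cam_grip [623.3 -46.1 113.7] 0.58
wrist cam_grip [622.9 -43.2 109.7] 0.67
wrist tray_handle [ 520.7 -217.8   79. ] 0.71
wrist pack0 [ 634.1 -231.    32.9] 0.81
wrist pack0 [ 619.1 -319.1   30.4] 0.76
wrist pack0 [ 645.4 -132.    31.1] 0.56
```

>>> carry_out(
  steps=[
    [[0, 0.005, 0.25], [0, 0, 0], 0.6],
    [[0, 0.005, 0.512], [0, 0, 0], 0.6],
    [[0, 0.005, 0.512], [0, 0, 0], 0.6],
    [[0, 0.005, 0.512], [0, 0, 0], 0.6],
    [[0, 0.005, 0.512], [0, 0, 0], 0],
    [[0, 0.005, 0.512], [0, 0, 0], 0],
    [[0, 0.005, 0.512], [0, 0, 0], 0],
    [[0, 0.005, 0.512], [0, 0, 0], 0],
    [[0, 0.005, 0.512], [0, 0, 0], 0],
    [[0, 0.005, 0.512], [0, 0, 0], 0],
    [[0, 0.005, 0.512], [0, 0, 0], 0],
    [[0, 0.005, 0.512], [0, 0, 0], 0],
  ],
  squeeze=45,
)

```text
clock: 56.38
tool_pos: [624.2, -41.0, 113.4]
orientation: [-0.236, -3.133, 0.001]
ft_force: [-2.1, -3.7, 3.6]
grip_width: 13.6
finger_force: 45.0
```

>>> carry_out(
  steps=[
    [[0, 0, 0], [0, 0, 0.4], 0],
    [[0, 0, 0], [0, 0, 0.4], 0],
    [[0, 0, 0], [0, 0, 0.4], 0],
    [[0, 0, 0], [0, 0, 0.4], 0],
    [[0, 0, 0], [0, 0, 0.4], 0],
  ],
)

```text
clock: 57.0
tool_pos: [624.4, -40.3, 113.4]
orientation: [1.19, 2.907, 0.001]
ft_force: [2.7, 0.2, 0.7]
grip_width: 13.4
finger_force: 45.0
```

>>> carry_out(
  steps=[
    [[0, 0, 0], [0, 0, 0.56], 0],
    [[0, 0, 0], [0, 0, 0.56], 0],
    [[0, 0, 0], [0, 0, 0.56], 0],
    [[0, 0, 0], [0, 0, 0.56], 0],
    [[0, 0, 0], [0, 0, 0.56], 0],
    [[0, 0, 0], [0, 0, 0.56], 0],
    [[0, 0, 0], [0, 0, 0.56], 0],
    [[0, 0, 0], [0, 0, 0.56], 0],
  ],
)

```text
clock: 58.0
tool_pos: [625.3, -39.9, 113.4]
orientation: [2.312, 2.126, 0.004]
ft_force: [8.7, 1.7, -4.9]
grip_width: 13.8
finger_force: 45.1
```

```bash
python3 - <<'E'
from h import *
s=st(); rel(s,[624,-41,113,1.495]); print(np.round(s['wrist_torque'],2))
E
```

```text
t 58.0 p [625.3 -39.9 113.4] rv [2.312 2.126 0.004] F [ 8.7  1.7 -4.9] w 13.8 ff 45.1
psi 1.487 shift [-0.008 -0.008  0.002] turn -0.005
[ 0.42 -2.48  0.36]
```

>>> carry_out(
  steps=[
    [[0, 0, 0], [0, 0, 0], 0.6],
    [[0, 0, 0], [0, 0, 0], 0.6],
    [[0, 0, 0], [0, 0, 0], 0.6],
    [[0, 0, 0], [0, 0, 0], 0.6],
    [[0, 0, -0.3], [0, 0, 0], 0.6],
    [[0, 0, -0.6], [0, 0, 0], 0.6],
    [[0, 0, -1], [0, 0, 0], 0.6],
    [[0, 0, -1], [0, 0, 0], 0.6],
  ],
)

```text
clock: 59.0
tool_pos: [625.8, -40.4, 267.8]
orientation: [2.312, 2.119, 0.007]
ft_force: [-0.2, -0.7, -0.7]
grip_width: 56.4
finger_force: 0.0
```

>>> carry_out(
  steps=[
    [[-0.4, -0.1, -0.2], [0, 0, 0], 0.6],
    [[-0.8, -0.2, -0.3], [0, 0, 0], 0.6],
    [[-0.8, -0.2, -0.3], [0, 0, 0], 0.6],
    [[-0.8, -0.2, -0.3], [0, 0, 0], 0.6],
    [[-0.8, -0.2, -0.3], [0, 0, 0], 0.6],
  ],
)

```text
clock: 59.62
tool_pos: [584.0, -156.1, 307.7]
orientation: [-2.313, -2.124, -0.0]
ft_force: [-0.6, 0.6, 0.0]
grip_width: 56.6
finger_force: 0.0
```

```bash
python3 - <<'E'
from h import *
s=st(); im,_=wrist('w18.png')
for l in ('tray_handle','cam_grip','pack0'): mk('wrist',l)
save('scene','s5.png'); mk('scene','tray_handle'); mk('scene','pack0'); mk('scene','jar'); mk('scene','tape'); mk('scene','wrench')
p=proj(s,[532.4,-215.3,80]); g=cv2.cvtColor(im,cv2.COLOR_RGB2GRAY); v=int(p[1]); print(p,[int(x) for x in g[v,int(p[0])-20:int(p[0])+20]])
E
```

```text
t 59.62 p [ 584.  -156.1  307.7] rv [-2.313 -2.124 -0.   ] F [-0.6  0.6  0. ] w 56.6 ff 0.0
wrist tray_handle [ 530.5 -218.6   80.5] 0.74
wrist cam_grip [625.9 -44.4 109.1] 0.93
wrist pack0 [ 640.4 -234.7   31.2] 0.88
wrist pack0 [ 653.5 -135.6   26.9] 0.87
wrist pack0 [ 629.1 -322.6   27.9] 0.69
scene tray_handle [ 531.3 -215.9   76.6] 0.85
scene pack0 [ 653.6 -140.    27.2] 0.95
scene pack0 [ 626.2 -319.5   29.8] 0.88
scene pack0 [ 643.  -229.9   34.4] 0.66
scene jar [779.9 142.2  -1. ] 0.86
scene tape [697.7 391.8   2.9] 0.97
scene wrench [ 359.9 -450.     0.6] 0.49
[222.09716081 215.31504821] [153, 151, 152, 150, 150, 150, 151, 152, 153, 153, 152, 154, 153, 153, 153, 147, 110, 69, 80, 84, 82, 73, 71, 75, 114, 124, 97, 96, 96, 96, 92, 129, 156, 154, 154, 154, 154, 151, 147, 189]
```

View pics/w18.png

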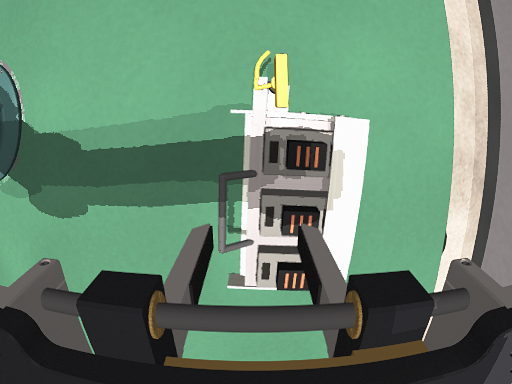

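The tray is home with three packs flat in their pockets (u≈265–330). The yellow bar at (281,82) lies along rack y, so it is locked. The handle is where it was at the start, and the robot is clear.

```bash
python3 -c "
from h import *
print(ticket.hand_in())"
```

```text
the job is handed in; nothing more can be done
None
```

The job is handed in, with no verdict returned: the last pictures show all three packs flat in their own pockets, the tray home, the cam latch at its locked stop, and the jar, tape measure and wrench where they were.

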